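# Lock the board holder's clamp shaft with its pin

## Robot

A 6-joint arm with a two-finger parallel gripper is mounted at the origin on the work surface. World frame = base frame: x ahead of the robot, y to its left, z up, the work surface at z = 0. Lengths are in m, angles in rad, forces in N, time in s.
With the tool pointing down it reaches from about 0.3 to 0.75 m from the base axis. Payload 8.5 kg.
Tool frame: the origin (TCP) lies between the finger pads; the fingertips stand 19 mm ahead of it and the grasp point (between the pads) is the TCP; z points along the fingers, y is the line along which they close (so a half turn about z gives the same grasp; the last joint's range is limited). The gripper opens to 85 mm and grips with 20 to 120 N. Pads are 22 mm wide; open, the fingers measure 114 mm over their backs; the gripper's body (76 mm by 85 mm) begins 54 mm behind the grasp point. The pads swing forward as they close: fully open they stand 13 mm farther back than shut.
Start: joints at [-1.512, 0.381, 1.297, -0, 1.464, -0.215], TCP at [0.149, -0.529, 0.213] pointing down, gripper open.
Joint ranges: [-3.11, 3.11], [-0.89, 2.33], [0.22, 2.48], [-1.42, 4.56], [0.17, 2.85], [-2.88, 2.88]. Speed limits (rad/s): [2.39, 2.39, 3.14, 3.14, 3.14, 3.14].

## Interface

Orientations are given as a unit quaternion [x, y, z, w].
In Python, from rig import observe, camera, hand_in gives the robot as it stands.
- The arm moves only by the tool apply_moves, never from a script. Its argument "moves" is a list of rows, each a list of 4 numbers: the shift along the world's x, y, z in units of 25 mm (1.0 is 25 mm), then the turn about the world's z in units of 8 degrees (1.0 is 8 degrees). In form: [[dx, dy, dz, yaw], ...]. A call has 1 to 5 rows; each row is the pose to reach, as a shift and turn from the pose commanded when the call began; what a row does not reach only later rows make up. A row lasts 1/8 s, in which the tool goes at most 62.5 mm and 10.7 degrees, less where a joint would pass 70% of its speed; a pose out of reach is approached as far as the arm can. A call with a gripper value outside its range is refused whole. "hand" is the opening, from -1 (shut) to 1 (fully open), set as the call begins (left out, the last holds). The fingers move at their own pace and stop on an object; "grip_force" is the grip in N (left out, the last holds). Time passes only in rows, so rows that repeat a pose let the fingers close. It gives the time, the measured TCP pose, the force, the opening and the grip force at its end, in the units of the state.
- observe(): the state, without advancing time (a new reading comes with each control period).
- camera(name): name is "scene" or "side" or "wrist"; returns a dict with "color" (384x512x3 uint8, red, green, blue), "depth" (384x512 float32, m along the optical axis (not along the pixel's ray), 0 where there is no reading), "fx", "fy", "cx", "cy" (pixels), "extrinsics" (4x4, takes a point from world to camera coordinates). Camera axes: x right, y up, looking along -z (the intrinsics and any distortion apply to the point x, -y, -z); pixel columns grow to the right and rows downward; lengths in m; the calibration is good to about 2 mm. A picture is of the moment at which its call begins.
- hand_in(): hands the job in; it is judged then, once.
The state is a dict: "time": time; "joints": joint angles; "joint_vel": joint speeds; "joint_torque": joint torques, N m; "eef_pos": TCP position; "ee_rot": TCP orientation; "wrist_force": force on the tool from outside, world axes, zero at the start; "wrist_torque": the same for the moment, N m; "width": finger opening in m; "gripper_force": force on a finger pad.
Only numpy, scipy, OpenCV 4.12 (cv2) and the standard library are available. Lean on these libraries where they do the work, as an engineer would, in place of code of your own. Each camera call takes 0.05 s, during which the arm holds its last target. There are 200 camera calls.

## Task

Take the steel lock pin out of the rack and stand it in the guide hole on top of the board holder's bearing block. Then turn the hand lever slowly, feeling for where the pin catches in the hidden cross-hole of the shaft, and push the pin through until its head sits down on the block. Never force the lever or the pin against resistance, and leave the other things on the bench as they are.

Things in the scene. Friction and masses are not known exactly. Their poses are not given: they have to be found in the camera images.
- holder: The fixed board holder; origin on the bench under the middle of its grey bearing block, 60 (x) x 44 (y) x 120 mm high. A shaft 40 mm thick runs along the holder's y axis through the block, centre 65 mm up. The base with the clamped circuit board lies on the -y side (210 mm long, 170 wide, end post 94 high), the hand lever on the +y side.
- guide (a point): Centre of the mouth of the guide hole in the block's top face, 120 mm above the bench; axes those of the holder. The hole is vertical, 11.3 mm wide, 34 mm deep down to 1 mm above the shaft.
- shaft_mid (a point): Middle of the shaft, fixed point inside the block 65 mm up, under the guide. The hidden cross-hole, 11.7 mm wide, passes here. Before it lines up the pin's tip stands on the shaft 35 mm below the block's top; when it lines up the pin drops only 8 to 9 mm, onto a snug liner in the hole, which yields to about 6 N (more if off centre) and does not spring back.
- lever: Dark steel hand lever with the shaft; origin on the shaft's centre under the guide, y along the shaft, z along the arm (16 mm wide, at y = 40 mm). Lean 0 = upright, + away from the robot (holder's +x), travel -1.25 to 1.1 rad, starts at -1.1 to -0.9. It is clamped at an unmarked, varying angle: the hole lines up at a lean somewhere from -0.5 to 0.7. It stays put (0.12 N m friction).
- lever_grip (a point): Middle of the free part of the lever's grip: a round black bar, 14 mm thick, parallel to the shaft, 85 mm from its centre, from y = 37 to 97 mm in the lever's frame (this point: y = 75). It can be pinched from above across the bar and rolls between the pads. Once the pin has caught, the grip has 5 to 10 mm play either way; the pin goes in easiest mid-play.
- pin: The lock pin, plain steel, loose, 70 g: shank 10 mm thick and 83 mm long with a tapered nose (2 mm long, 7.6 mm wide at the tip), under a round knurled head 26 mm wide and 20 mm high. The origin is at the tip, z along the pin towards the head. It starts upright in one of the rack's two holes, its head resting on the rack's top.
- pin_head (a point): Point on the pin's axis at the underside of its head, 83 mm from the tip; it is level with the guide's mouth when the pin is fully home.
- rack: Fixed wooden block, 60 (x) x 120 (y) x 95 (high) mm, origin under its middle. Two vertical holes, 12 mm wide and 90 mm deep, at y = -30 and +30 mm: one holds the pin, the other a nut driver.
- nutdriver: Nut driver to be left alone, upright in the rack's other hole: a black round handle, 16 mm wide, standing 36 mm over the rack's top. Origin at its lower tip.
- dropper: Small clear dropper bottle with a white cap, 36 mm wide and 95 mm high, to be left alone; origin under its middle.
- tin: Low metal tin, 56 mm wide and 40 mm high, to be left alone; origin under its middle.
- screwdriver: Screwdriver, 170 mm long, lying on the bench, to be left alone.

How it is judged:
By the outcome, as a careful person would: the job done as asked, in the order asked, and still so for the second after the job is handed in, with the robot touching nothing.
It also fails if it takes over 72 s, if anything falls off the work surface, if the arm or the gripper's body presses on something with over 40 N, if the wrist force passes 120 N, or if a joint passes its speed limit or range.

## Working session

There is one attempt and no reset: what is moved stays moved. The work goes in short steps, Python scripts to look and compute and a tool call to move; the robot and the scene stay as the last step left them, time stands still between calls to the robot, and variables do not carry over. Pictures are saved under pics/ and viewed, at most 10 in all, crops included, and the job is handed in when it is done.

Besides the shell and the picture viewer there is one more tool, called as name(argument=value, ...), one argument or row to a line, values as JSON. apply_moves: Moves the arm, as the interface text tells. Its arguments: {"type":"object","properties":{"moves":{"type":"array"},"hand":{"type":"number"},"grip_force":{"type":"number"}},"required":["moves"]}

```bash
mkdir -p pics; cat > h.py <<'E'
import numpy as np, cv2
from rig import observe, camera, hand_in
def save(c,n): cv2.imwrite('pics/'+n,cv2.cvtColor(c['color'],cv2.COLOR_RGB2BGR))
def world(c):
    d=c['depth'];v,u=np.mgrid[:384,:512]
    P=np.stack([(u-c['cx'])/c['fx']*d,-(v-c['cy'])/c['fy']*d,-d,np.ones_like(d)],-1)
    return (P@np.linalg.inv(c['extrinsics']).T)[...,:3]
def ray(c,u,v):
    T=np.linalg.inv(c['extrinsics']);r=T[:3,:3]@np.array([(u-c['cx'])/c['fx'],-(v-c['cy'])/c['fy'],-1]);return T[:3,3],r
def tri(*a):
    A=0;b=0
    for c,u,v in a:
        o,r=ray(c,u,v);r=r/np.linalg.norm(r);M=np.eye(3)-np.outer(r,r);A=A+M;b=b+M@o
    return np.linalg.solve(A,b)
def onz(c,u,v,z):
    o,r=ray(c,u,v);return o+r*(z-o[2])/r[2]
E
python3 - <<'E'
from h import *
import pickle
s=observe();print(s)
cs={n:camera(n) for n in('scene','side','wrist')}
pickle.dump(cs,open('c0.pkl','wb'))
for n in cs: print(n,{k:v for k,v in cs[n].items() if k not in('color','depth')})
im=np.hstack([cs['scene']['color'],cs['side']['color']])
cv2.imwrite('pics/a.png',cv2.resize(cs['scene']['color'][...,::-1],(800,600)))
cv2.imwrite('pics/b.png',cv2.resize(cs['side']['color'][...,::-1],(800,600)))
E
```

```text
{'time': 0.0, 'joints': array([-1.51231722e+00,  3.81185922e-01,  1.29828510e+00, -1.36995215e-05,
        1.46359098e+00, -2.15312066e-01]), 'joint_vel': array([-0.00082099, -0.00077192, -0.0002717 ,  0.00238018, -0.00082222,
        0.00073295]), 'joint_torque': array([-5.80136675e-04, -4.48464096e+01, -2.31280625e+01, -1.85602635e-04,
        4.73877313e-03,  1.04755338e-05]), 'eef_pos': array([ 0.14867886, -0.5291821 ,  0.212809  ]), 'ee_rot': array([ 9.90644055e-01,  1.36469102e-01,  5.07625026e-05, -7.32949141e-04]), 'wrist_force': array([-0.03954778,  0.01395171,  0.13512264]), 'wrist_torque': array([ 0.03595052, -0.05260488, -0.00719082]), 'gripper_force': 0.0, 'width': 0.08582986640637877}
scene {'fx': 377.3883847446456, 'fy': 377.3883847446456, 'cx': 254.02829778100642, 'cy': 192.2679485305974, 'extrinsics': array([[-0.72350142,  0.68991723,  0.0236625 ,  0.40409545],
       [-0.36744682, -0.41389901,  0.8328688 ,  0.14035015],
       [ 0.58440442,  0.59388705,  0.55296442, -1.21274171],
       [ 0.        ,  0.        ,  0.        ,  1.        ]])}
side {'fx': 453.8245693031582, 'fy': 453.8245693031582, 'cx': 257.1381519694445, 'cy': 186.10156805796984, 'extrinsics': array([[-0.92587249, -0.37743567, -0.01739089,  0.60909443],
       [ 0.16986325, -0.45691602,  0.87314044, -0.18657434],
       [-0.33750052,  0.80546264,  0.48715842, -0.66991429],
       [ 0.        ,  0.        ,  0.        ,  1.        ]])}
wrist {'fx': 306.98934291044543, 'fy': 306.98934291044543, 'cx': 255.52245816723288, 'cy': 191.31320285411684, 'extrinsics': array([[ 2.69137722e-01, -9.63101399e-01, -7.63291881e-04,
        -5.48424873e-01],
       [ 9.11509507e-01,  2.54976173e-01, -3.22703533e-01,
         4.04840344e-02],
       [ 3.10990845e-01,  8.61559459e-02,  9.46499787e-01,
        -3.81407107e-01],
       [ 0.00000000e+00,  0.00000000e+00,  0.00000000e+00,
         1.00000000e+00]])}
```

View pics/a.png

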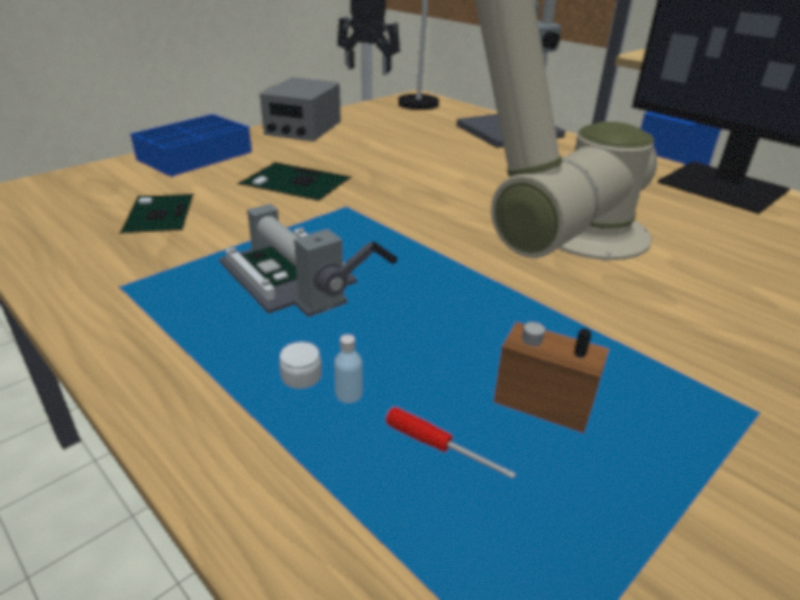

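View pics/b.png

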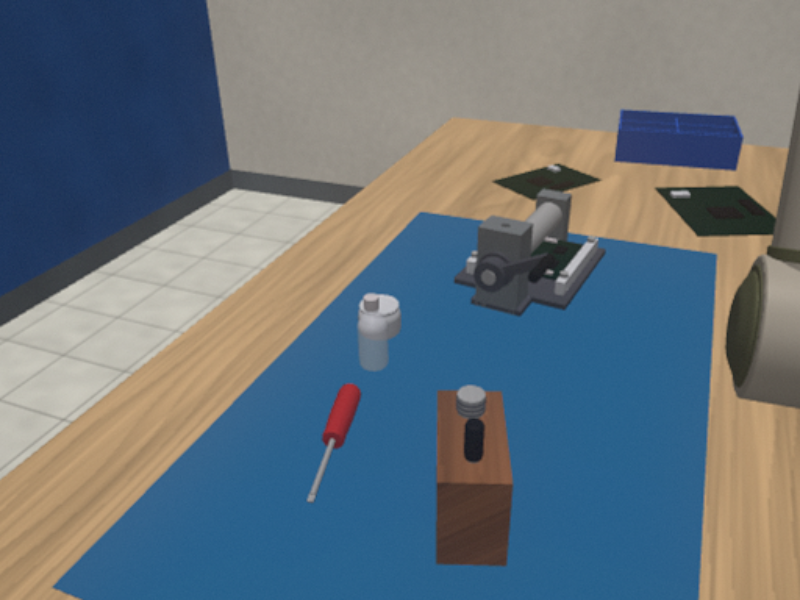

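Scene view: pin head at (534,330), black nut driver at (583,343), guide block top at (319,239). Side view: pin head at (471,397), nut driver at (474,440), block top at (505,226), with the lever leaning toward the robot.

```bash
python3 - <<'E'
from h import *
import pickle
cs=pickle.load(open('c0.pkl','rb'))
k=.64
s,d=cs['scene'],cs['side']
print('head',tri((s,534*k,327*k),(d,471*k,392*k)))
print('nut top',tri((s,585*k,333*k),(d,474*k,423*k)))
print('guide',tri((s,319*k,239*k),(d,505*k,226*k)))
for n,c,(hx,hy),(gx,gy) in(('scene',s,(534,327),(319,239)),('side',d,(471,392),(505,226))):
    W=world(c)
    for nm,(x,y),lo,hi in(('rack',(hx,hy),.088,.102),('block',(gx,gy),.112,.126),('head',(hx,hy),.108,.125)):
        x*=k;y*=k
        m=(W[...,2]>lo)&(W[...,2]<hi)&(c['depth']>0)
        v,u=np.mgrid[:384,:512]
        m&=(abs(u-x)<70)&(abs(v-y)<70)
        nl,L,st,ce=cv2.connectedComponentsWithStats(m.astype(np.uint8))
        i=1+np.argmax(st[1:,4]); P=W[L==i]
        r=cv2.minAreaRect((P[:,:2]*1000).astype(np.float32))
        print(n,nm,len(P),'rect',r,'z',np.median(P[:,2]))
v=s['color'];
a=cv2.resize(s['color'][125:215,140:270,::-1],(780,540),interpolation=cv2.INTER_CUBIC)
b=cv2.resize(d['color'][115:205,280:410,::-1],(780,540),interpolation=cv2.INTER_CUBIC)
cv2.imwrite('pics/c.png',cv2.resize(np.hstack([a,b]),(800,277)))
E
```

```text
head [0.51014408 0.19381652 0.1128333 ]
nut top [0.4906642  0.25094531 0.12666083]
guide [ 0.57387676 -0.16170652  0.11666224]
scene rack 1137 rect ((501.9759826660156, 223.47219848632812), (63.666603088378906, 120.03251647949219), 19.745290756225586) z 0.09384054407326592
scene block 296 rect ((576.2740478515625, -160.117919921875), (48.492286682128906, 63.826656341552734), 80.27864074707031) z 0.11881629372608488
scene head 318 rect ((258.8698425292969, 50.239784240722656), (88.43812561035156, 169.89871215820312), 48.19245910644531) z 0.11621024100765551
side rack 2313 rect ((499.0863037109375, 224.896484375), (59.764835357666016, 123.33455657958984), 19.432697296142578) z 0.09356084217388339
side block 350 rect ((572.5567016601562, -161.07546997070312), (51.40589141845703, 61.02742385864258), 81.97396850585938) z 0.11767374640310241
side head 217 rect ((508.79315185546875, 198.0394744873047), (24.68340492248535, 25.00884246826172), 46.96867752075195) z 0.1131296995601393
```

View pics/c.png

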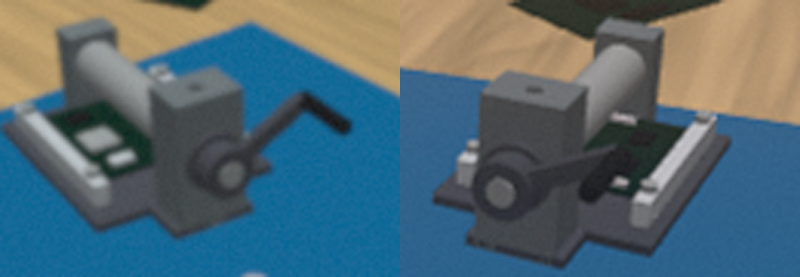

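The guide hole shows as a dark dot in the middle of the block top in both views. The lever leans toward the robot on the +y side. I'll move over the pin.

apply_moves(
  moves=[
    [1.05,2.1,0.5,1.2],
    [2.1,4.2,1,2.4],
    [3.15,6.3,1,3.6],
    [4.2,8.4,1,4.8],
    [5.25,10.5,1,6],
  ],
  hand=0.3,
  grip_force=30,
)

```text
time: 0.78
eef_pos: [0.2804, -0.2652, 0.2384]
ee_rot: [0.848, 0.53, 0.0, 0.0]
wrist_force: [0.1, -0.3, -0.3]
width: 0.0554
gripper_force: 0.0
```

apply_moves(
  moves=[
    [1.05,2.1,0,1.2],
    [2.1,4.2,0,2.4],
    [3.15,6.3,0,3.6],
    [4.2,8.4,0,4.8],
    [5.25,10.5,0,5.7],
  ],
)

```text
time: 1.4
eef_pos: [0.4117, -0.0026, 0.2385]
ee_rot: [0.577, 0.817, -0.0, 0.0]
wrist_force: [1.1, -1.0, 0.3]
width: 0.0554
gripper_force: 0.0
```

apply_moves(
  moves=[
    [1.0,2.0,0,0],
    [2.0,4.0,0,0],
    [3.0,6.0,0,0],
    [3.9,7.9,0,0],
    [3.9,7.9,0,0],
  ],
)

```text
time: 2.02
eef_pos: [0.5091, 0.1956, 0.2374]
ee_rot: [0.577, 0.817, -0.0, -0.001]
wrist_force: [-0.6, -0.1, -1.4]
width: 0.0553
gripper_force: 0.0
```

```bash
cat >> h.py <<'E'
def comp(c,lo,hi,near,r=.03):
    W=world(c);m=(W[...,2]>lo)&(W[...,2]<hi)&(c['depth']>0)&(np.hypot(W[...,0]-near[0],W[...,1]-near[1])<r)
    P=W[m]; return len(P),P,m
E
python3 - <<'E'
from h import *
s=observe();print(s['eef_pos'])
c=camera('wrist');import pickle;pickle.dump(c,open('c1.pkl','wb'))
n,P,m=comp(c,.105,.13,(.51,.196),.022)
print(n,np.median(P,0),cv2.minEnclosingCircle((P[:,:2]*1000).astype(np.float32)) if n else 0)
v,u=np.nonzero(m);print(u.min(),u.max(),v.min(),v.max())
im=cv2.cvtColor(c['color'],cv2.COLOR_RGB2BGR);cv2.imwrite('pics/d.png',im)
E
```

```text
[0.50912072 0.1955825  0.2373722 ]
596 [0.51081718 0.19848781 0.11508186] ((511.2304382324219, 196.99424743652344), 13.272027969360352)
244 271 163 191
```

View pics/d.png

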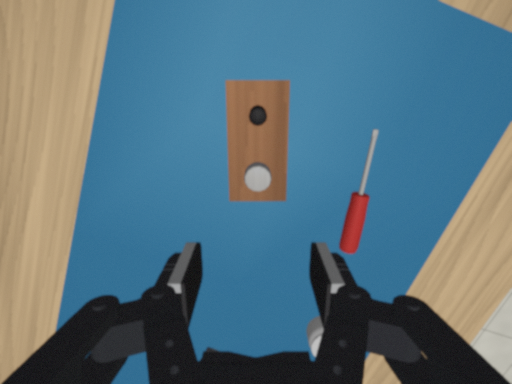

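The wrist view shows the pin head at (258,178), centred between the fingers, with the nut driver at (258,115). I'll descend and grasp it.

apply_moves(
  moves=[
    [0.07,0.05,-1.5,0],
    [0.07,0.05,-3,0],
    [0.07,0.05,-4,0],
    [0.07,0.05,-4.8,0],
    [0.07,0.05,-4.8,0],
  ],
)

```text
time: 2.7
eef_pos: [0.5096, 0.1931, 0.1176]
ee_rot: [0.579, 0.815, -0.001, -0.001]
wrist_force: [-1.2, -0.0, 0.2]
width: 0.0556
gripper_force: 0.0
```

apply_moves(
  moves=[
    [0,0,0,0],
    [0,0,0,0],
    [0,0,0,0],
    [0,0,0,0],
  ],
  hand=-1,
  grip_force=40,
)

```text
time: 3.2
eef_pos: [0.5105, 0.1943, 0.1187]
ee_rot: [0.579, 0.816, 0.0, 0.0]
wrist_force: [0.2, -0.4, -0.0]
width: 0.0
gripper_force: 0.0
```

```bash
python3 - <<'E'
from h import *
s=observe();print(s['eef_pos'],s['wrist_force'],s['width'])
c=camera('side');w=camera('wrist')
a=cv2.resize(c['color'][200:370,220:390,::-1],(400,400));b=cv2.resize(w['color'][150:384,140:374,::-1],(400,400))
cv2.imwrite('pics/e.png',np.hstack([a,b]))
E
```

```text
[0.51049652 0.19427934 0.11866686] [ 0.2249492  -0.44252701 -0.01198899] 3.594624016894796e-05
```

View pics/e.png

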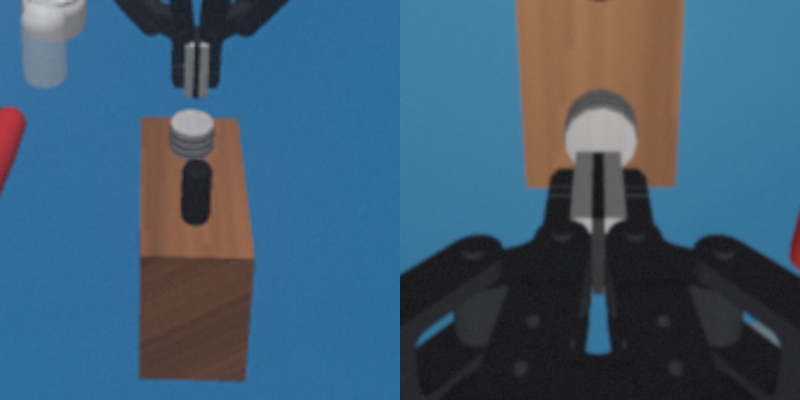

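```bash
python3 - <<'E'
from h import *
c=camera('side');w=camera('wrist');s=camera('scene')
print(observe()['eef_pos'],observe()['ee_rot'])
print('tip',tri((c,302.9,241.2),(w,255.8,238.9)))
print('head top',tri((c,220+192*.425,200+122*.425),(w,140+200*.585,150+137*.585)))
for n,k in((c,'side'),(w,'wr')):
    W=world(n); 
    for lo,hi in((.098,.2),):
        m=(np.hypot(W[...,0]-.51,W[...,1]-.195)<.022)&(W[...,2]>lo)&(W[...,2]<.13);P=W[m];print(k,len(P),np.median(P,0) if len(P) else '',np.percentile(P[:,2],[5,50,95]) if len(P) else '')
W=world(w);print('wrist tip depth pts',[W[r,q].round(4) for r,q in((245,248),(260,248),(245,264),(235,256),(220,256))])
W=world(c);print('side',[W[r,q].round(4) for r,q in((235,300),(238,301),(238,305),(252,301))])
E
```

```text
[0.51043746 0.19428748 0.11842115] [ 5.78605014e-01  8.15607894e-01 -3.00604715e-05 -2.98094645e-06]
tip [0.50706916 0.20333782 0.13667184]
head top [0.50980192 0.19793204 0.11420241]
side 328 [0.5075767  0.20371203 0.11194882] [0.09903845 0.11194882 0.11444035]
wr 1393 [0.50903696 0.20219858 0.11487944] [0.10101908 0.11487944 0.11612237]
wrist tip depth pts [array([0.5037, 0.2048, 0.1478]), array([0.5041, 0.2046, 0.1608]), array([0.5109, 0.2076, 0.1485]), array([0.5111, 0.1954, 0.1152]), array([0.5078, 0.2048, 0.1158])]
side [array([0.5091, 0.2074, 0.1489]), array([0.5077, 0.2069, 0.144 ]), array([0.5026, 0.2055, 0.1444]), array([0.5098, 0.1971, 0.1132])]
```

The closed fingertips triangulate to z ≈ 0.137, about 19 mm above the reported TCP rather than below it. The side crop agrees: the tips are at (195,97), clear above the head at (192,122). I'll reopen and go down to the measured height.

apply_moves(
  moves=[
    [0,0.1,0,0],
    [0,0.1,0,0],
    [0,0.1,0,0],
    [0,0.1,-0.5,0],
    [0,0.1,-1,0],
  ],
  hand=0.3,
)

```text
time: 4.08
eef_pos: [0.5102, 0.1967, 0.0923]
ee_rot: [0.579, 0.816, -0.0, -0.0]
wrist_force: [0.2, 0.5, 0.4]
width: 0.0551
gripper_force: 0.0
```

apply_moves(
  moves=[
    [0,0,-0.2,0],
    [0,0,-0.4,0],
    [0,0,-0.5,0],
    [0,0,-0.5,0],
  ],
)

```text
time: 4.58
eef_pos: [0.5105, 0.1968, 0.0809]
ee_rot: [0.579, 0.816, 0.0, 0.0]
wrist_force: [-0.1, -1.0, -0.0]
width: 0.0557
gripper_force: 0.0
```

```bash
python3 - <<'E'
from h import *
print(observe()['eef_pos'],observe()['wrist_force'])
w=camera('wrist');c=camera('side')
a=cv2.resize(c['color'][200:370,220:390,::-1],(400,400));b=cv2.resize(w['color'][150:384,140:374,::-1],(400,400))
cv2.imwrite('pics/f.png',np.hstack([a,b]))
E
```

```text
[0.51048615 0.19675065 0.08091323] [-0.13745526 -0.9638439  -0.02640273]
```

View pics/f.png

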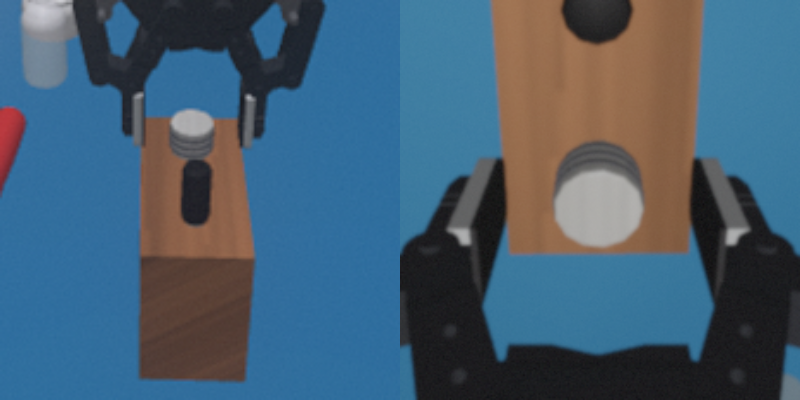

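The fingers now flank the head, with the pad bottoms near the rack top at (140,140) and (250,140) in the left crop. I'll close and lift.

apply_moves(
  moves=[
    [0,0,0,0],
    [0,0,0,0],
    [0,0,0,0],
    [0,0,0,0],
  ],
  hand=-1,
  grip_force=40,
)

```text
time: 5.18
eef_pos: [0.5106, 0.1968, 0.0813]
ee_rot: [0.579, 0.816, 0.0, 0.0]
wrist_force: [-1.6, -0.5, 5.5]
width: 0.0241
gripper_force: 39.2
```

apply_moves(
  moves=[
    [0,0,0.5,0],
    [0,0,1.5,0],
    [0,0,3,0],
    [0,0,4.5,0],
    [0,0,5,0],
  ],
)

```text
time: 5.8
eef_pos: [0.511, 0.1969, 0.2082]
ee_rot: [0.579, 0.816, 0.001, 0.001]
wrist_force: [0.5, -1.2, -2.0]
width: 0.0242
gripper_force: 39.5
```

apply_moves(
  moves=[
    [0.1,-1,1,-0.3],
    [0.4,-3,1,-1],
    [0.7,-5,1,-1.7],
    [1,-7.2,1,-2.4],
    [1.3,-9.4,1,-3],
  ],
)

```text
time: 6.42
eef_pos: [0.5426, -0.0399, 0.23]
ee_rot: [0.737, 0.676, -0.0, -0.001]
wrist_force: [0.8, 0.3, -0.6]
width: 0.0245
gripper_force: 39.5
```

apply_moves(
  moves=[
    [0.3,-2,0,-0.3],
    [0.6,-4,0,-0.5],
    [0.8,-6,0,-0.5],
    [0.9,-6.9,0,-0.5],
    [0.9,-6.9,0,-0.5],
  ],
)

```text
time: 7.05
eef_pos: [0.5652, -0.2115, 0.2298]
ee_rot: [0.759, 0.651, -0.0, -0.001]
wrist_force: [-0.4, 0.6, -1.1]
width: 0.024
gripper_force: 39.5
```

```bash
python3 - <<'E'
from h import *
import pickle
s=observe();print(s['eef_pos'],s['ee_rot'],s['wrist_force'],s['width'])
w=camera('wrist');pickle.dump(w,open('c2.pkl','wb'))
W=world(w);m=(abs(W[...,2]-.12)<.006)&(np.hypot(W[...,0]-.574,W[...,1]+.161)<.055)
nl,L,st,ce=cv2.connectedComponentsWithStats(m.astype(np.uint8));i=1+np.argmax(st[1:,4]);P=W[L==i]
print(len(P),np.median(P,0),cv2.minAreaRect((P[:,:2]*1000).astype(np.float32)),st[i])
# pose of the hole: depth dip / dark
cv2.imwrite('pics/g.png',w['color'][...,::-1])
E
```

```text
[ 0.5651815  -0.21145554  0.22983599] [ 7.59310905e-01  6.50727223e-01 -2.16698383e-04 -9.92244190e-04] [-0.43724988  0.63193745 -1.13271643] 0.02402203170281907
3456 [ 0.57632689 -0.15863095  0.12031075] ((576.10595703125, -159.621337890625), (44.22990417480469, 59.95121765136719), 82.81864929199219) [ 223   98   71   54 3456]
```

View pics/g.png

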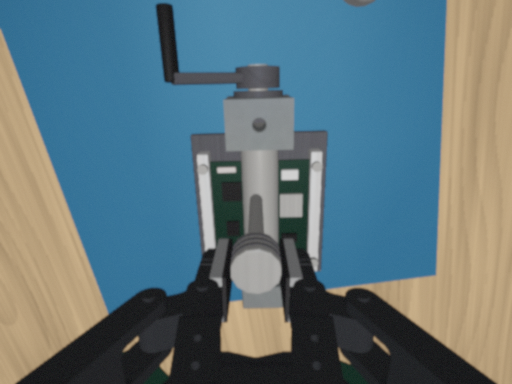

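The wrist view shows the guide hole at (259,124), the pin shank in the grip with its nose at about (256,197), and the lever grip bar from (164,8) to (170,78).

```bash
python3 - <<'E'
from h import *
import pickle
w=pickle.load(open('c2.pkl','rb'))
g=cv2.cvtColor(w['color'],cv2.COLOR_RGB2GRAY).astype(float)
R=g[112:137,247:272]; m=np.clip(np.median(R)-15-R,0,None);v,u=np.mgrid[112:137,247:272]
hu,hv=(m*u).sum()/m.sum(),(m*v).sum()/m.sum();print(hu,hv,'hole',onz(w,hu,hv,.12))
print('head underside est .2435; head top px', onz(w,257,265,.2635))
W=world(w)
# shank points: height above .16 within 25mm of TCP, excluding head
tc=np.array([.5652,-.2115]);mm=(np.hypot(W[...,0]-tc[0],W[...,1]-tc[1])<.03)&(W[...,2]>.15)
for r in range(190,300,8):
    q=np.nonzero(mm[r])[0]; q=q[(q>232)&(q<285)]
    if len(q): print(r,q.min(),q.max(),W[r,q].mean(0).round(4), np.unique(g[r,238:275:4].round()))
print(g[185:215:3,240:274:3].astype(int))
# grip bar
b=(W[...,2]>.06)&(W[...,2]<.16)&(g<60);b[:, :140]=0;b[:,200:]=0;b[100:]=0
P=W[b];print(len(P),P.mean(0),P.min(0),P.max(0)); 
for r in(12,25,40,55,70): 
    q=np.nonzero(b[r])[0];print(r,q.min(),q.max(),W[r,q].mean(0)) if len(q) else 0
E
```

```text
258.88200306983885 125.33595548733692 hole [ 0.57624478 -0.15986491  0.12      ]
head underside est .2435; head top px [ 0.56671751 -0.20765169  0.2635    ]
198 250 261 [ 0.5659 -0.2075  0.1704] [ 41.  73.  91.  94. 116. 140. 141. 151. 155. 163.]
206 249 262 [ 0.5659 -0.2079  0.1861] [ 47.  70.  92.  95.  98. 129. 134. 142. 156. 165.]
214 249 262 [ 0.5659 -0.2076  0.2013] [ 46.  56.  92.  93.  95. 115. 133. 143. 155. 164.]
222 248 263 [ 0.5659 -0.2079  0.2135] [ 38.  53.  91.  94.  95. 105. 131. 143. 156. 164.]
230 248 263 [ 0.5659 -0.2077  0.2254] [ 36.  49.  91.  92.  94. 128. 141. 156. 164.]
238 239 272 [ 0.5672 -0.1997  0.2512] [ 58.  72.  73.  74.  81.  84. 137.]
246 233 284 [ 0.5685 -0.201   0.2574] [71. 73. 83. 85. 88. 90. 96. 97. 98.]
254 233 284 [ 0.5683 -0.2023  0.2627] [104. 114. 164. 165. 168. 169. 170. 171.]
262 233 284 [ 0.5679 -0.2058  0.2641] [167. 168. 169. 170. 171.]
270 233 284 [ 0.567  -0.2099  0.2644] [166. 167. 170. 171.]
278 233 284 [ 0.5663 -0.2145  0.2641] [165. 166. 168. 169. 170.]
286 236 284 [ 0.5654 -0.2186  0.2645] [144. 159. 164. 166. 167. 168. 169. 170
[... 257 characters left out ...]
 123 143 170 168 160 156 147]
 [ 41 104 139 143  95  94  94 138 167 162 156 147]
 [ 45 103 139 131  90  93  92 106 165 162 156 145]
 [ 48 105 138 124  93  95  93 107 166 162 156 146]
 [ 48  95 134 116  93  96  92 101 165 163 156 147]
 [ 47  89 136 116  92  93  93  96 164 161 156 148]
 [ 46  86 133 109  91  94  93  94 164 161 156 148]]
1134 [ 0.5117675  -0.08175594  0.11066639] [ 0.50185203 -0.11332366  0.10495394] [ 0.52043928 -0.05422852  0.11405001]
12 157 172 [ 0.51482052 -0.06067623  0.11098023]
25 159 173 [ 0.51358085 -0.06981217  0.11044057]
40 160 175 [ 0.51204759 -0.08074119  0.11033322]
55 162 176 [ 0.5105947  -0.09206209  0.11074347]
70 164 178 [ 0.50938259 -0.10369734  0.11060406]
```

apply_moves(
  moves=[
    [0.22,1.05,0,0.2],
    [0.44,2.07,0,0.2],
    [0.44,2.07,-0.5,0.2],
    [0.44,2.07,-1,0.2],
    [0.44,2.07,-1.3,0.2],
  ],
)

```text
time: 7.72
eef_pos: [0.5759, -0.1591, 0.197]
ee_rot: [0.75, 0.662, -0.0, -0.001]
wrist_force: [0.1, 0.7, -0.4]
width: 0.0243
gripper_force: 39.5
```

apply_moves(
  moves=[
    [0,0,0,0],
    [0,0,0,0],
  ],
)

```text
time: 7.98
eef_pos: [0.5765, -0.1594, 0.1987]
ee_rot: [0.75, 0.662, 0.0, 0.0]
wrist_force: [0.0, 0.1, -0.3]
width: 0.0246
gripper_force: 39.5
```

```bash
python3 - <<'E'
from h import *
s=observe();print(s['eef_pos'],s['ee_rot'],s['wrist_force'])
a=camera('scene');b=camera('side')
A=cv2.resize(a['color'][120:210,160:250,::-1],(400,400),interpolation=cv2.INTER_CUBIC);B=cv2.resize(b['color'][90:180,280:370,::-1],(400,400),interpolation=cv2.INTER_CUBIC)
cv2.imwrite('pics/h.png',np.hstack([A,B]))
E
```

```text
[ 0.57654802 -0.15939823  0.19870992] [7.49778117e-01 6.61689270e-01 1.01729348e-04 2.72431442e-04] [ 0.03507083  0.11338071 -0.29377245]
```

View pics/h.png

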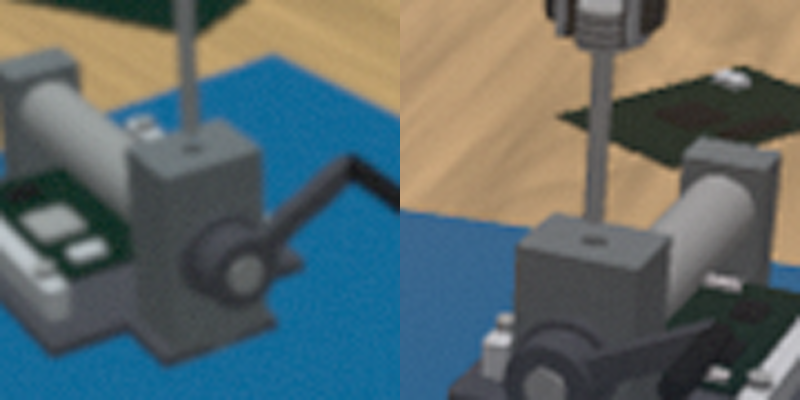

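Both crops show the nose just above the hole: scene has the pin at x=191 and the hole at (193,148), side has the pin at x=596 and the hole at (596,240). I'll lower it.

apply_moves(
  moves=[
    [-0.01,-0.01,-0.2,0],
    [-0.01,-0.01,-0.4,0],
    [-0.01,-0.01,-0.6,0],
    [-0.01,-0.01,-0.8,0],
    [-0.01,-0.01,-0.8,0],
  ],
)

```text
time: 8.7
eef_pos: [0.576, -0.1592, 0.1779]
ee_rot: [0.75, 0.662, -0.0, -0.0]
wrist_force: [-0.3, -0.9, -1.6]
width: 0.0246
gripper_force: 39.5
```

apply_moves(
  moves=[
    [0,0,-0.2,0],
    [0,0,-0.4,0],
    [0,0,-0.6,0],
    [0,0,-0.75,0],
    [0,0,-0.75,0],
  ],
)

```text
time: 9.32
eef_pos: [0.5761, -0.1592, 0.1593]
ee_rot: [0.75, 0.662, -0.0, -0.0]
wrist_force: [0.0, -0.3, -0.0]
width: 0.0242
gripper_force: 39.5
```

```bash
python3 - <<'E'
from h import *
s=observe();print(s['eef_pos'],s['wrist_force'])
c=camera('wrist');n,P,m=comp(c,.15,.25,s['eef_pos'],.011);print(n,np.percentile(P[:,2],[10,50,90]))
E
```

```text
[ 0.57609768 -0.15920704  0.15932358] [ 0.04640499 -0.32320013 -0.04858485]
1492 [0.19240152 0.19325823 0.19395341]
```

apply_moves(
  moves=[
    [0,0,-0.08,0],
    [0,0,-0.15,0],
    [0,0,-0.15,0],
  ],
)

```text
time: 9.75
eef_pos: [0.5761, -0.1592, 0.1558]
ee_rot: [0.75, 0.662, -0.0, -0.0]
wrist_force: [0.3, -0.9, -0.9]
width: 0.0243
gripper_force: 39.5
```

apply_moves(
  moves=[
    [0,0,0,0],
    [0,0,0,0],
    [0,0,0,0],
    [0,0,0,0],
  ],
  hand=0.1,
)

```text
time: 10.25
eef_pos: [0.5762, -0.1593, 0.156]
ee_rot: [0.75, 0.662, -0.0, 0.0]
wrist_force: [0.3, -0.3, -1.2]
width: 0.0469
gripper_force: 0.0
```

```bash
python3 - <<'E'
from h import *
s=observe();print(s['eef_pos'],s['wrist_force'],s['width'])
c=camera('wrist');n,P,m=comp(c,.15,.25,(.5761,-.1595),.011);print(n,np.percentile(P[:,2],[10,50,90]))
E
```

```text
[ 0.57622439 -0.15925129  0.15596675] [ 0.30663577 -0.28804527 -1.17560352] 0.04686086075793657
1432 [0.18737043 0.18815362 0.18895207]
```

The pin stands 35 mm deep on the shaft, with its head top at 0.188. Next is the lever.

apply_moves(
  moves=[
    [0,0,0.6,0],
    [0,0,1.4,0],
    [-1.2,1.5,1.4,0],
    [-2.56,3.45,1.4,0],
    [-2.56,3.45,0,0],
  ],
)

```text
time: 10.92
eef_pos: [0.512, -0.0709, 0.1592]
ee_rot: [0.749, 0.663, 0.002, 0.003]
wrist_force: [1.0, -0.2, -0.3]
width: 0.0468
gripper_force: 0.0
```

apply_moves(
  moves=[
    [0,0,0,0],
    [0,0,0,0],
  ],
)

```text
time: 11.18
eef_pos: [0.5131, -0.0737, 0.1573]
ee_rot: [0.75, 0.662, 0.0, 0.001]
wrist_force: [-0.3, -0.2, 1.0]
width: 0.0468
gripper_force: 0.0
```

```bash
python3 - <<'E'
from h import *
s=observe();print(s['eef_pos'],s['ee_rot'])
c=camera('wrist');W=world(c);g=cv2.cvtColor(c['color'],cv2.COLOR_RGB2GRAY)
X=np.array([.992,-.125]);Y=np.array([.125,.992]);r=W[...,:2]-[.5762,-.1596];x=r@X;y=r@Y
b=(y>.05)&(y<.095)&(abs(x+.074)<.02)&(W[...,2]>.06)&(W[...,2]<.125)
for a in(.055,.065,.075,.085):
    m=b&(abs(y-a)<.005);print(a,m.sum(),np.median(x[m]) if m.any() else'',np.percentile(W[m][:,2],[50,95]) if m.any() else '')
b=camera('scene');n,P,m=comp(b,.15,.25,(.5762,-.1596),.02);print('scene head',n,np.percentile(P[:,2],[50,90]) if n else '')
b=camera('side');n,P,m=comp(b,.15,.25,(.5762,-.1596),.02);print('side head',n,np.percentile(P[:,2],[50,90]) if n else '')
cv2.imwrite('pics/i.png',np.hstack([cv2.resize(c['color'],(400,300)),cv2.resize(b['color'],(400,300))])[...,::-1])
E
```

```text
[ 0.51311603 -0.07366736  0.15727614] [7.49781547e-01 6.61684775e-01 4.25538556e-04 8.42103207e-04]
0.055 212 -0.07564812015847522 [0.1109135  0.11247131]
0.065 228 -0.07489747298896587 [0.1108269  0.11230733]
0.075 237 -0.07485741856373321 [0.11083309 0.11238499]
0.085 246 -0.07482692187783063 [0.11086293 0.11238463]
scene head 151 [0.1788381 0.1868752]
side head 126 [0.174364   0.18532426]
```

View pics/i.png

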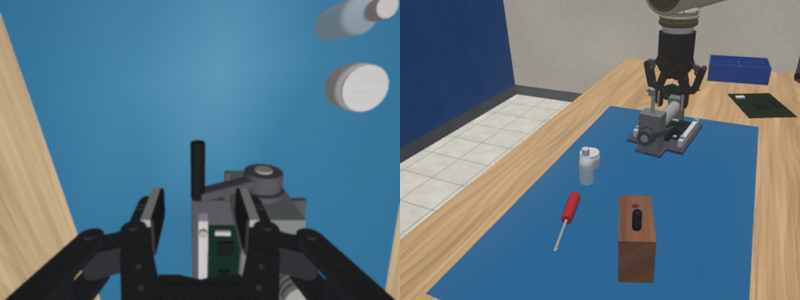

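The wrist view shows the bar at (198,170), centred between the fingers. I'll go down and pinch it with a light grip.

apply_moves(
  moves=[
    [-0.06,0.03,-1.2,0],
    [-0.06,0.03,-2.2,0],
    [-0.06,0.03,-3,0],
    [-0.06,0.03,-3.4,0],
    [-0.06,0.03,-3.4,0],
  ],
)

```text
time: 11.95
eef_pos: [0.5108, -0.0724, 0.071]
ee_rot: [0.75, 0.662, -0.0, -0.0]
wrist_force: [-0.2, 0.2, 0.1]
width: 0.0468
gripper_force: 0.0
```

apply_moves(
  moves=[
    [0,0,0,0],
    [0,0,0,0],
    [0,0,0,0],
    [0,0,0,0],
  ],
  hand=-1,
  grip_force=20,
)

```text
time: 12.45
eef_pos: [0.5111, -0.0724, 0.0713]
ee_rot: [0.75, 0.662, 0.0, 0.001]
wrist_force: [0.7, -0.5, 0.6]
width: 0.0131
gripper_force: 21.8
```

apply_moves(
  moves=[
    [0.23,-0.03,0.36,0],
    [0.43,-0.05,0.63,0],
    [0.67,-0.08,0.88,0],
    [0.93,-0.12,1.1,0],
    [0.93,-0.12,1.1,0],
  ],
)

```text
time: 13.08
eef_pos: [0.5324, -0.0749, 0.0997]
ee_rot: [0.749, 0.662, -0.001, -0.002]
wrist_force: [-12.7, 1.4, 13.5]
width: 0.0132
gripper_force: 22.1
```

```bash
cat >> h.py <<'E'
X=np.array([.992,-.125]);Y=np.array([.125,.992]);G=np.array([.5762,-.1596])
def head():
    for nm in('scene','side'):
        c=camera(nm);n,P,m=comp(c,.14,.25,G,.012)
        v,u=np.nonzero(m);print(nm,'head n',n,np.percentile(P[:,2],[50,80,95]).round(4) if n else '','vmin',v.min() if n else '')
def st():
    s=observe();r=s['eef_pos'][:2]-G;x=r@X;z=s['eef_pos'][2]+.0345-.065;f=s['wrist_force']
    th=np.arctan2(x,z);print('t',s['time'],'x',x.round(4),'z',z.round(4),'lean',th.round(3),'r',np.hypot(x,z).round(4),'f',f.round(1),'ftan',round(float(f[:2]@X*np.cos(th)-f[2]*np.sin(th)),2),'frad',round(float(f[:2]@X*np.sin(th)+f[2]*np.cos(th)),2))
    return th
E
python3 - <<'E'
from h import *
st();head()
t0=-1.076
print('cumulative from -.65, per .018rad call of 5 -> table')
for a in np.arange(-.65,.8,.018):
    pass
for s in np.arange(-.65,.75,.09):
    T=s+.018*np.arange(1,6)
    print(round(s,2),[[round(.085*(np.sin(t)-np.sin(s))*.992/.025,2),round(-.085*(np.sin(t)-np.sin(s))*.125/.025,2),round(.085*(np.cos(t)-np.cos(s))/.025,2),0] for t in T])
E
```

```text
t 13.075 x -0.054 z 0.0692 lean -0.663 r 0.0878 f [-12.7   1.4  13.5] ftan -1.77 frad 18.52
scene head n 131 [0.1769 0.1865 0.1878] vmin 125
side head n 1 [0.169 0.169 0.169] vmin 121
cumulative from -.65, per .018rad call of 5 -> table
-0.65 [[np.float64(0.05), np.float64(-0.01), np.float64(0.04), 0], [np.float64(0.1), np.float64(-0.01), np.float64(0.07), 0], [np.float64(0.15), np.float64(-0.02), np.float64(0.11), 0], [np.float64(0.2), np.float64(-0.03), np.float64(0.14), 0], [np.float64(0.25), np.float64(-0.03), np.float64(0.17), 0]]
-0.56 [[np.float64(0.05), np.float64(-0.01), np.float64(0.03), 0], [np.float64(0.1), np.float64(-0.01), np.float64(0.06), 0], [np.float64(0.16), np.float64(-0.02), np.float64(0.09), 0], [np.float64(0.21), np.float64(-0.03), np.float64(0.12), 0], [np.float64(0.26), np.float64(-0.03), np.float64(0.15), 0]]
-0.47 [[np.float64(0.05), np.float64(-0.01), np.float64(0.03), 0], [np.float64(0.11), np.float64(-0.01), np.float64(0.05), 0], [np.float64(0.16), np.float64(-0.02), np.float64(0.08), 0], [np.float64(0.22), np.float64(-0.03), np.float64(0.1), 0], [np.fl
[... 3363 characters left out ...]
float64(-0.13), 0], [np.float64(0.26), np.float64(-0.03), np.float64(-0.16), 0]]
0.61 [[np.float64(0.05), np.float64(-0.01), np.float64(-0.04), 0], [np.float64(0.1), np.float64(-0.01), np.float64(-0.07), 0], [np.float64(0.15), np.float64(-0.02), np.float64(-0.11), 0], [np.float64(0.19), np.float64(-0.02), np.float64(-0.15), 0], [np.float64(0.24), np.float64(-0.03), np.float64(-0.19), 0]]
0.7 [[np.float64(0.05), np.float64(-0.01), np.float64(-0.04), 0], [np.float64(0.09), np.float64(-0.01), np.float64(-0.08), 0], [np.float64(0.14), np.float64(-0.02), np.float64(-0.12), 0], [np.float64(0.18), np.float64(-0.02), np.float64(-0.16), 0], [np.float64(0.22), np.float64(-0.03), np.float64(-0.21), 0]]
```

apply_moves(
  moves=[
    [-0.03,0,0.04,0],
    [-0.06,0.01,0.08,0],
    [-0.06,0.01,0.08,0],
  ],
)

```text
time: 13.55
eef_pos: [0.5327, -0.0751, 0.1004]
ee_rot: [0.75, 0.662, 0.0, 0.0]
wrist_force: [0.5, -0.8, -3.7]
width: 0.0128
gripper_force: 20.5
```

```bash
python3 -c "
from h import *
st()"
```

```text
t 13.55 x -0.0537 z 0.0699 lean -0.655 r 0.0882 f [ 0.5 -0.8 -3.7] ftan -1.79 frad -3.27
```

apply_moves(
  moves=[
    [0.05,-0.01,0.04,0],
    [0.1,-0.01,0.08,0],
    [0.15,-0.02,0.11,0],
    [0.2,-0.03,0.15,0],
    [0.24,-0.03,0.18,0],
  ],
)

```text
time: 14.18
eef_pos: [0.5383, -0.0757, 0.1051]
ee_rot: [0.75, 0.662, -0.0, -0.0]
wrist_force: [-6.0, -0.3, 0.8]
width: 0.0132
gripper_force: 20.6
```

```bash
sed -i 's/\.0345/.0305/' h.py; python3 -c "
from h import *
st();head()"
```

```text
t 14.175 x -0.048 z 0.0706 lean -0.598 r 0.0854 f [-6.  -0.3  0.8] ftan -4.39 frad 3.96
scene head n 129 [0.1769 0.1865 0.1878] vmin 125
side head n 0  vmin
```

apply_moves(
  moves=[
    [0.05,-0.01,0.03,0],
    [0.1,-0.01,0.07,0],
    [0.15,-0.02,0.1,0],
    [0.2,-0.03,0.13,0],
    [0.25,-0.03,0.16,0],
  ],
)

```text
time: 14.9
eef_pos: [0.5444, -0.0765, 0.1093]
ee_rot: [0.75, 0.662, -0.0, -0.0]
wrist_force: [-6.5, -1.0, 3.8]
width: 0.0134
gripper_force: 20.6
```

```bash
python3 -c "
from h import *
st();head()"
```

```text
t 14.9 x -0.042 z 0.0748 lean -0.511 r 0.0858 f [-6.5 -1.   3.8] ftan -3.68 frad 6.39
scene head n 126 [0.1761 0.1864 0.1874] vmin 125
side head n 0  vmin
```

apply_moves(
  moves=[
    [0.05,-0.01,0.04,0],
    [0.1,-0.01,0.07,0],
    [0.15,-0.02,0.1,0],
    [0.2,-0.03,0.13,0],
    [0.26,-0.03,0.16,0],
  ],
)

```text
time: 15.62
eef_pos: [0.5511, -0.0773, 0.1134]
ee_rot: [0.75, 0.662, -0.0, 0.0]
wrist_force: [-5.7, -1.8, 3.4]
width: 0.0126
gripper_force: 20.3
```

```bash
python3 -c "
from h import *
st();head()"
```

```text
t 15.625 x -0.0352 z 0.0789 lean -0.42 r 0.0864 f [-5.7 -1.8  3.4] ftan -3.62 frad 5.3
scene head n 124 [0.1756 0.1863 0.1877] vmin 125
side head n 30 [0.151  0.1574 0.1609] vmin 125
```

apply_moves(
  moves=[
    [0.05,-0.01,0.03,0],
    [0.11,-0.01,0.05,0],
    [0.16,-0.02,0.08,0],
    [0.22,-0.03,0.1,0],
    [0.28,-0.03,0.13,0],
  ],
)

```text
time: 16.35
eef_pos: [0.5582, -0.0783, 0.1169]
ee_rot: [0.75, 0.662, -0.0, 0.0]
wrist_force: [-5.2, -3.2, 3.2]
width: 0.0134
gripper_force: 20.1
```

```bash
python3 -c "
from h import *
st();head()"
```

```text
t 16.35 x -0.028 z 0.0824 lean -0.328 r 0.087 f [-5.2 -3.2  3.2] ftan -3.44 frad 4.59
scene head n 109 [0.1751 0.185  0.1876] vmin 125
side head n 16 [0.1483 0.1562 0.1683] vmin 121
```

apply_moves(
  moves=[
    [0.06,-0.02,0.02,0],
    [0.11,-0.03,0.04,0],
    [0.17,-0.04,0.06,0],
    [0.23,-0.05,0.08,0],
    [0.29,-0.06,0.1,0],
  ],
)

```text
time: 17.08
eef_pos: [0.5656, -0.0792, 0.1195]
ee_rot: [0.75, 0.662, 0.0, 0.0]
wrist_force: [-4.8, 0.1, 5.5]
width: 0.0129
gripper_force: 20.1
```

```bash
python3 -c "
from h import *
st();head()"
```

```text
t 17.075 x -0.0205 z 0.085 lean -0.237 r 0.0875 f [-4.8  0.1  5.5] ftan -3.32 frad 6.43
scene head n 90 [0.1703 0.1802 0.1867] vmin 126
side head n 3 [0.1702 0.1713 0.1718] vmin 119
```

apply_moves(
  moves=[
    [0.06,-0.01,0.02,0],
    [0.12,-0.02,0.04,0],
    [0.18,-0.02,0.05,0],
    [0.24,-0.03,0.07,0],
    [0.29,-0.04,0.08,0],
  ],
)

```text
time: 17.8
eef_pos: [0.5729, -0.0802, 0.121]
ee_rot: [0.75, 0.662, 0.0, -0.0]
wrist_force: [-4.6, 1.9, 2.8]
width: 0.013
gripper_force: 19.8
```

```bash
python3 -c "
from h import *
st();head()
c=camera('scene');a=cv2.resize(c['color'][100:190,150:240,::-1],(400,400));b=camera('side')
cv2.imwrite('pics/j.png',np.hstack([a,cv2.resize(b['color'][80:170,280:370,::-1],(400,400))]))"
```

```text
t 17.8 x -0.0132 z 0.0865 lean -0.152 r 0.0875 f [-4.6  1.9  2.8] ftan -4.36 frad 3.46
scene head n 61 [0.1593 0.1738 0.1799] vmin 128
side head n 0  vmin
```

View pics/j.png

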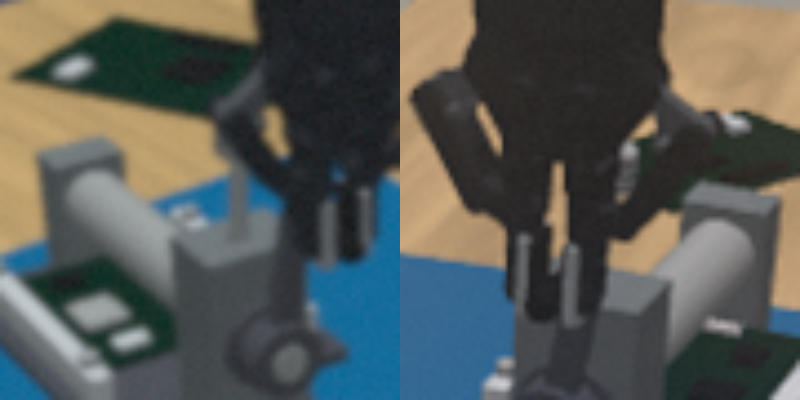

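The crop shows the pin's shank at (238,190), with the finger hiding most of the head. I'll measure the head's underside from depth instead.

```bash
cat >> h.py <<'E'
def under():
    c=camera('scene');W=world(c);E=c['extrinsics'];v,u=np.mgrid[:384,:512]
    def pr(p): q=E@np.append(p,1);return c['cx']-q[0]/q[2]*c['fx'],c['cy']+q[1]/q[2]*c['fy']
    print('proj axis z',[(z,np.round(pr([*G,z]),1)) for z in(.12,.16,.168,.188)])
    g=cv2.cvtColor(c['color'],cv2.COLOR_RGB2GRAY).astype(int)
    x,y=pr([*G,.165]);x=int(round(x));y=int(round(y))
    print(x-9,y-16);print(g[y-16:y+12,x-9:x+8])
    print((W[y-16:y+12,x-9:x+8,2]*1000).astype(int))
E
python3 -c "
from h import *
under()"
```

```text
proj axis z [(0.12, array([203.9, 152.8])), (0.16, array([203.1, 137.5])), (0.168, array([202.9, 134.4])), (0.188, array([202.5, 126.4]))]
194 120
[[ 38  34  41  40  42  44  44  52  63  75  82  79  73  64  55  49  35]
 [ 39  41  44  46  45  49  53  62  77  80  85  75  65  60  54  51  38]
 [ 41  40  39  44  51  61  70  77  81  81  74  66  58  56  55  50  45]
 [ 42  44  44  51  64  74  83  85  78  69  64  58  58  57  58  61  67]
 [ 36  43  40  50  67  77  82  74  66  60  54  55  56  56  65  86 106]
 [ 53  51  47  50  68  72  67  56  51  43  42  47  51  58  74 107 136]
 [ 99  87  69  61  61  58  54  47  44  38  34  42  49  65  76 103 136]
 [144 128 116  92  65  51  44  40  38  34  36  35  48  63  72  96 127]
 [162 157 148 126  86  51  44  34  36  37  30  35  40  49  63  92 128]
 [164 164 161 137  98  62  47  35  39  34  32  33  35  37  56  99 137]
 [163 164 160 140 103  69  53  44  37  37  33  32  36  36  58 101 138]
 [163 162 159 139 106  79  60  44  33  30  32  35  33  32  49  85 121]
 [164 163 156 137 105  83  73  61  45  37  33  34  34  38  34  53  90]
 [161 164 160 141 111  90  82 
[... 2324 characters left out ...]
  0   1   0   1   0   0 160 160 160 160 193 195 202 203 203]
 [ -1   0   0  -1  -1   0  -2   0 157 157 157 158   2 191 191 201 201]
 [ -1   0  -2   0   0   0   0   0 154 154 155 155   0   0 190 189 198]
 [  0   0   0   0   1   1   0   0 151 151 152 152   0  -1 184 187 189]
 [  1   0  -1   0   0   3   0   0 149 150 149 149   0  -1   0   0 186]
 [  1   0   2   0  -2   0   0   0 147 147 147 146  -1  -1   0   0   0]
 [  0   0  -1   0  -2   0   0   0 144 144 144 143  -1   0  -1  -1   0]
 [  0  -1   0   1  -1   0   1   0 142 142 143 141  -2   0   0   0   0]
 [ -1   2  -1  -1   0   2   1   0 138 139 138 139   1   0   0   0   0]
 [ 36   0   0   0   0   0  -1   0 136 136 136 137   0   0 117 118 119]]
```

The head's underside still reads about 168 mm, so the pin has not dropped. From here I'll use smaller steps.

apply_moves(
  moves=[
    [0.06,-0.01,0.01,0],
    [0.12,-0.02,0.02,0],
    [0.18,-0.03,0.03,0],
  ],
)

```text
time: 18.42
eef_pos: [0.5772, -0.0809, 0.1213]
ee_rot: [0.75, 0.662, 0.0, -0.0]
wrist_force: [-3.5, 3.6, 4.2]
width: 0.0132
gripper_force: 20.1
```

```bash
cat >> h.py <<'E'
def hd():
    for nm in('scene','side'):
        c=camera(nm);W=world(c);d=np.hypot(W[...,0]-G[0],W[...,1]-G[1])
        o=np.linalg.inv(c['extrinsics'])[:2,3]-G;o/=np.linalg.norm(o);p=np.array([-o[1],o[0]]);lat=(W[...,:2]-G)@p
        m=(d<.0155)&(W[...,2]>.13)&(W[...,2]<.2);h=m&(abs(lat)>.0075);z=W[...,2][h];s=W[...,2][m&(abs(lat)<=.0075)]
        print(nm,'head n',len(z),(np.sort(z)[[0,len(z)//4,-1-len(z)//4,-1]]*1000).round(1) if len(z) else '','mid',len(s),(np.array([s.min(),s.max()])*1000).round(1) if len(s) else '')
E
python3 -c "
from h import *
st();hd()"
```

```text
t 18.425 x -0.0089 z 0.0868 lean -0.102 r 0.0873 f [-3.5  3.6  4.2] ftan -3.51 frad 4.62
scene head n 13 [169.1 174.2 181.9 186.7] mid 51 [130.3 172.6]
side head n 19 [135.2 170.  185.8 186.4] mid 15 [130.7 176.6]
```

apply_moves(
  moves=[
    [0.06,0,0,0],
    [0.12,0,0.01,0],
    [0.18,0,0.01,0],
  ],
)

```text
time: 18.9
eef_pos: [0.5818, -0.0815, 0.1216]
ee_rot: [0.75, 0.662, -0.0, 0.0]
wrist_force: [-4.2, 1.0, 4.9]
width: 0.0132
gripper_force: 20.2
```

```bash
python3 -c "
from h import *
st();hd()"
```

```text
t 18.9 x -0.0042 z 0.0871 lean -0.048 r 0.0872 f [-4.2  1.   4.9] ftan -4.05 frad 5.08
scene head n 24 [168.7 177.2 185.1 187.1] mid 37 [130.2 181.2]
side head n 18 [135.5 142.9 186.1 186.8] mid 47 [130.9 186.6]
```

apply_moves(
  moves=[
    [0.06,-0.01,0,0],
    [0.12,-0.02,0,0],
    [0.18,-0.02,0,0],
    [0.24,-0.03,0,0],
  ],
)

```text
time: 19.5
eef_pos: [0.5878, -0.0822, 0.1217]
ee_rot: [0.75, 0.662, -0.0, 0.0]
wrist_force: [-3.1, 0.0, 1.9]
width: 0.0129
gripper_force: 20.0
```

```bash
python3 -c "
from h import *
st();hd()"
```

```text
t 19.5 x 0.0019 z 0.0872 lean 0.021 r 0.0872 f [-3.1  0.   1.9] ftan -3.11 frad 1.86
scene head n 15 [169.5 172.3 186.  188.5] mid 47 [130.6 187.7]
side head n 15 [134.2 142.2 185.7 186.8] mid 87 [130.1 186.9]
```

apply_moves(
  moves=[
    [0.06,-0.01,0,0],
    [0.12,-0.02,-0.01,0],
    [0.18,-0.02,-0.01,0],
    [0.24,-0.03,-0.02,0],
  ],
)

```text
time: 20.1
eef_pos: [0.5938, -0.0829, 0.1211]
ee_rot: [0.75, 0.662, -0.0, 0.0]
wrist_force: [-3.4, -0.9, 3.7]
width: 0.0131
gripper_force: 20.2
```

```bash
python3 -c "
from h import *
st();hd()"
```

```text
t 20.1 x 0.0079 z 0.0866 lean 0.091 r 0.087 f [-3.4 -0.9  3.7] ftan -3.57 frad 3.35
scene head n 0  mid 51 [131.6 188.7]
side head n 16 [134.4 143.4 156.2 160.8] mid 83 [130.5 187.3]
```

apply_moves(
  moves=[
    [0.06,-0.01,-0.01,0],
    [0.12,-0.02,-0.02,0],
    [0.18,-0.03,-0.03,0],
    [0.24,-0.04,-0.04,0],
  ],
)

```text
time: 20.7
eef_pos: [0.5998, -0.0836, 0.1201]
ee_rot: [0.75, 0.662, 0.0, -0.0]
wrist_force: [-3.8, 1.1, 4.0]
width: 0.0129
gripper_force: 20.4
```

```bash
python3 -c "
from h import *
st();hd()"
```

```text
t 20.7 x 0.0139 z 0.0856 lean 0.161 r 0.0867 f [-3.8  1.1  4. ] ftan -4.47 frad 3.34
scene head n 12 [172.4 177.  185.5 187.6] mid 33 [130.3 187.7]
side head n 19 [134.7 144.5 159.7 168.4] mid 65 [130.3 186.7]
```

apply_moves(
  moves=[
    [0.06,-0.01,-0.01,0],
    [0.12,-0.02,-0.02,0],
    [0.18,-0.02,-0.03,0],
    [0.24,-0.03,-0.05,0],
  ],
)

```text
time: 21.3
eef_pos: [0.6059, -0.0844, 0.119]
ee_rot: [0.75, 0.662, 0.0, 0.0]
wrist_force: [-3.0, 0.6, 3.4]
width: 0.0131
gripper_force: 20.3
```

```bash
python3 -c "
from h import *
st();hd()"
```

```text
t 21.3 x 0.0201 z 0.0845 lean 0.233 r 0.0868 f [-3.   0.6  3.4] ftan -3.76 frad 2.56
scene head n 11 [169.6 172.6 179.3 181.7] mid 0 
side head n 20 [134.1 146.2 159.7 185.8] mid 66 [130.1 179.5]
```

```bash
python3 -c "
from h import *
for nm in ('side','scene'):
    c=camera(nm);W=world(c);E=c['extrinsics']
    q=E@np.array([*G,.175,1]);x=int(c['cx']-q[0]/q[2]*c['fx']);y=int(c['cy']+q[1]/q[2]*c['fy']);print(nm,x,y)
    d=np.hypot(W[...,0]-G[0],W[...,1]-G[1])
    print(np.where(d<.016,(W[...,2]*1000).astype(int),0)[y-12:y+14,x-9:x+10])
"
```

```text
side 323 117
[[  0   0   0   0   0   0   0   0   0   0   0   0   0   0   0   0   0   0
    0]
 [  0   0   0   0   0   0   0   0   0   0   0   0   0   0   0   0   0   0
    0]
 [  0   0   0   0   0   0   0   0   0   0   0   0   0   0   0   0   0   0
    0]
 [  0   0   0   0   0   0   0   0   0   0   0   0   0   0   0   0   0   0
    0]
 [  0   0   0   0   0   0   0   0   0   0   0   0   0   0   0   0   0   0
    0]
 [  0   0   0   0   0   0   0   0   0   0   0   0   0   0   0   0   0   0
    0]
 [  0   0   0   0   0   0   0   0   0   0   0   0   0   0   0   0   0   0
    0]
 [  0   0   0   0   0   0   0   0   0   0   0   0   0   0   0   0   0   0
    0]
 [  0   0   0   0   0   0   0   0   0   0   0   0   0   0   0   0   0 185
    0]
 [  0   0   0   0   0   0   0   0   0   0   0   0   0   0   0   0 185 185
    0]
 [  0   0   0   0   0   0   0   0   0   0   0   0   0   0   0   0   0   0
    0]
 [  0   0   0   0   0   0   0   0   0   0   0   0   0   0   0   0   0   0
    0]
 [  0   0   0   0   0   0   0   0   0   0   0   0   0   0 181 180 180   0
    0]
 [  0   0   0   0   0   0   0   0 
[... 2440 characters left out ...]
   0   0   0   0   0   0   0   0   0   0   0
    0]
 [  0   0   0   0   0   0   0   0   0   0   0   0   0   0   0   0   0   0
    0]
 [  0   0   0   0   0   0   0   0   0   0   0   0   0   0   0   0   0   0
    0]
 [  0   0   0   0   0   0   0   0   0   0   0   0   0   0   0   0   0   0
    0]
 [  0   0   0   0   0   0   0   0   0   0   0   0   0   0   0   0   0   0
    0]
 [  0   0   0   0   0   0   0   0   0   0   0   0   0   0   0   0   0   0
    0]
 [  0   0   0   0   0   0   0   0   0   0   0   0   0   0   0   0   0   0
    0]
 [  0   0   0   0   0   0   0   0   0   0   0   0   0   0   0   0   0   0
    0]
 [  0   0   0   0   0   0   0   0   0   0   0   0   0   0   0   0   0   0
    0]]
```

apply_moves(
  moves=[
    [0.06,-0.01,-0.02,0],
    [0.12,-0.02,-0.03,0],
    [0.18,-0.02,-0.05,0],
    [0.24,-0.03,-0.07,0],
  ],
)

```text
time: 22.0
eef_pos: [0.6117, -0.0852, 0.117]
ee_rot: [0.75, 0.662, -0.0, -0.0]
wrist_force: [-2.6, 1.3, 3.3]
width: 0.0129
gripper_force: 20.3
```

```bash
cat >> h.py <<'E'
def prof():
    for nm in('side','scene'):
        c=camera(nm);W=world(c);d=np.hypot(W[...,0]-G[0],W[...,1]-G[1]);o=np.linalg.inv(c['extrinsics'])[:2,3]-G;o/=np.linalg.norm(o)
        dep=(W[...,:2]-G)@o; m=(d<.016)&(W[...,2]>.13)&(W[...,2]<.2)
        # rows: z, front offset mm, count
        print(nm,[(int(1000*np.median(W[r,m[r],2])),round(1000*float(np.max(dep[r,m[r]]))),int(m[r].sum())) for r in np.nonzero(m.any(1))[0]])
E
python3 -c "
from h import *
st();prof()"
```

```text
t 22.0 x 0.026 z 0.0825 lean 0.305 r 0.0865 f [-2.6  1.3  3.3] ftan -3.57 frad 2.29
side [(185, -2, 3), (185, 2, 4), (185, 9, 4), (184, 12, 3), (182, 12, 2), (181, 13, 3), (179, 14, 3), (177, 14, 2), (175, 15, 4), (172, 15, 5), (170, 13, 4), (168, 15, 3), (166, 14, 4), (161, 8, 5), (159, 6, 5), (156, 8, 5), (155, 8, 5), (153, 8, 4), (151, 9, 5), (148, 7, 5), (146, 7, 5), (144, 7, 5), (141, 7, 5), (140, 7, 5), (137, 6, 5), (134, 7, 5), (133, 7, 4), (131, 7, 4)]
scene []
```

apply_moves(
  moves=[
    [0.06,-0.01,-0.02,0],
    [0.11,-0.01,-0.04,0],
    [0.17,-0.02,-0.06,0],
    [0.23,-0.03,-0.08,0],
  ],
)

```text
time: 22.6
eef_pos: [0.6176, -0.086, 0.1152]
ee_rot: [0.75, 0.662, 0.0, -0.0]
wrist_force: [-1.7, 1.8, 5.1]
width: 0.0129
gripper_force: 20.3
```

```bash
python3 -c "
from h import *
st();prof()"
```

```text
t 22.6 x 0.0318 z 0.0807 lean 0.376 r 0.0867 f [-1.7  1.8  5.1] ftan -3.66 frad 4.01
side [(185, -1, 6), (185, 2, 6), (185, 10, 7), (184, 13, 5), (183, 14, 5), (181, 16, 5), (179, 14, 6), (176, 13, 8), (174, 14, 5), (172, 15, 8), (170, 15, 9), (168, 12, 5), (166, 15, 3), (161, 7, 5), (158, 5, 5), (157, 6, 5), (155, 7, 5), (152, 9, 4), (150, 9, 5), (148, 6, 5), (146, 6, 5), (144, 9, 5), (142, 9, 5), (139, 7, 5), (137, 6, 5), (135, 10, 5), (133, 7, 4), (130, 7, 4)]
scene []
```

apply_moves(
  moves=[
    [0.05,-0.01,-0.02,0],
    [0.11,-0.02,-0.05,0],
    [0.17,-0.03,-0.08,0],
    [0.22,-0.04,-0.1,0],
  ],
)

```text
time: 23.2
eef_pos: [0.623, -0.0868, 0.1125]
ee_rot: [0.75, 0.662, -0.0, -0.0]
wrist_force: [-2.6, 2.2, 1.7]
width: 0.013
gripper_force: 20.2
```

```bash
python3 -c "
from h import *
st();prof()" | sed 's/, (15[0-9].*//'
```

```text
t 23.2 x 0.0373 z 0.078 lean 0.446 r 0.0864 f [-2.6  2.2  1.7] ftan -3.31 frad 0.31
side [(185, -3, 8), (185, 4, 8), (185, 9, 9), (184, 13, 8), (182, 14, 7), (180, 15, 7), (178, 16, 6), (176, 14, 7), (174, 15, 7), (172, 15, 9), (170, 14, 8), (168, 15, 8), (166, 14, 5), (161, 6, 5)
scene [(138, 1, 1), (137, 4, 1), (133, 2, 1), (131, 3, 1)]
```

apply_moves(
  moves=[
    [0.05,-0.01,-0.03,0],
    [0.11,-0.01,-0.05,0],
    [0.16,-0.01,-0.08,0],
    [0.22,-0.02,-0.11,0],
  ],
)

```text
time: 23.8
eef_pos: [0.6286, -0.0875, 0.1099]
ee_rot: [0.75, 0.662, 0.0, 0.0]
wrist_force: [-3.1, 3.0, 2.1]
width: 0.0135
gripper_force: 20.0
```

```bash
python3 -c "
from h import *
st();prof()" | sed 's/, (15[0-9].*//'
```

```text
t 23.8 x 0.0429 z 0.0754 lean 0.518 r 0.0868 f [-3.1  3.   2.1] ftan -4.02 frad 0.09
side [(176, -7, 6), (176, -2, 11), (176, 5, 13), (177, 10, 13), (175, 13, 13), (173, 14, 12), (171, 14, 14), (169, 15, 13), (167, 14, 13), (166, 13, 13), (163, 13, 12), (161, 12, 12)
scene [(136, 3, 1), (134, 3, 1), (133, 8, 2), (130, 5, 2)]
```

The head dropped about 9 mm (side top row 185 → 176), so the pin has caught near lean 0.5. I'll feel for the play.

apply_moves(
  moves=[
    [0.05,0.01,-0.03,0],
    [0.1,0.01,-0.06,0],
  ],
)

```text
time: 24.15
eef_pos: [0.631, -0.0878, 0.1085]
ee_rot: [0.75, 0.662, -0.0, 0.0]
wrist_force: [-3.0, -0.3, 1.7]
width: 0.0132
gripper_force: 19.9
```

apply_moves(
  moves=[
    [0.05,0.01,-0.03,0],
    [0.05,0.01,-0.03,0],
  ],
)

```text
time: 24.4
eef_pos: [0.6324, -0.0879, 0.1077]
ee_rot: [0.75, 0.662, -0.0, 0.001]
wrist_force: [-2.2, -4.3, 1.5]
width: 0.0132
gripper_force: 19.8
```

```bash
python3 -c "
from h import *
st();prof()" | sed 's/, (15[0-9].*//'
```

```text
t 24.4 x 0.0468 z 0.0732 lean 0.569 r 0.0869 f [-2.2 -4.3  1.5] ftan -2.18 frad 0.41
side [(177, -7, 6), (176, 0, 11), (176, 4, 13), (176, 11, 13), (175, 15, 13), (174, 14, 13), (171, 14, 13), (169, 14, 13), (167, 13, 13), (165, 15, 13), (163, 14, 13), (161, 15, 13)
scene [(145, 5, 1), (143, 5, 1), (135, 4, 1), (132, 6, 2), (130, 5, 1)]
```

apply_moves(
  moves=[
    [0.05,-0.02,-0.03,0],
    [0.05,-0.02,-0.03,0],
  ],
)

```text
time: 24.75
eef_pos: [0.6336, -0.088, 0.1069]
ee_rot: [0.75, 0.662, -0.0, 0.0]
wrist_force: [-2.7, -4.2, 1.6]
width: 0.0129
gripper_force: 19.8
```

```bash
python3 -c "
from h import *
st()"
```

```text
t 24.75 x 0.048 z 0.0724 lean 0.585 r 0.0869 f [-2.7 -4.2  1.6] ftan -2.71 frad 0.12
```

apply_moves(
  moves=[
    [0.04,-0.01,-0.03,0],
    [0.04,-0.01,-0.03,0],
  ],
)

```text
time: 25.0
eef_pos: [0.6346, -0.0881, 0.1062]
ee_rot: [0.75, 0.662, -0.0, 0.0]
wrist_force: [-2.8, -3.8, 1.1]
width: 0.0132
gripper_force: 19.9
```

```bash
python3 -c "
from h import *
st()"
```

```text
t 25.0 x 0.049 z 0.0717 lean 0.599 r 0.0868 f [-2.8 -3.8  1.1] ftan -2.51 frad -0.41
```

apply_moves(
  moves=[
    [0.04,-0.01,-0.03,0],
    [0.04,-0.01,-0.03,0],
  ],
)

```text
time: 25.25
eef_pos: [0.6356, -0.0881, 0.1054]
ee_rot: [0.75, 0.662, 0.0, 0.0]
wrist_force: [-1.7, -3.7, 1.0]
width: 0.0132
gripper_force: 19.9
```

```bash
python3 -c "
from h import *
st()"
```

```text
t 25.25 x 0.05 z 0.0709 lean 0.614 r 0.0867 f [-1.7 -3.7  1. ] ftan -1.64 frad 0.13
```

apply_moves(
  moves=[
    [0.04,-0.01,-0.03,0],
    [0.04,-0.01,-0.03,0],
  ],
)

```text
time: 25.5
eef_pos: [0.6366, -0.0882, 0.1047]
ee_rot: [0.75, 0.662, 0.0, 0.0]
wrist_force: [-1.3, -3.9, 1.8]
width: 0.0129
gripper_force: 19.9
```

```bash
python3 -c "
from h import *
st()"
```

```text
t 25.5 x 0.051 z 0.0702 lean 0.629 r 0.0868 f [-1.3 -3.9  1.8] ftan -1.74 frad 0.98
```

apply_moves(
  moves=[
    [0.04,-0.02,-0.03,0],
    [0.04,-0.02,-0.03,0],
  ],
)

```text
time: 25.75
eef_pos: [0.6376, -0.0884, 0.1038]
ee_rot: [0.75, 0.662, 0.0, -0.0]
wrist_force: [-1.7, -0.5, 1.5]
width: 0.0127
gripper_force: 19.9
```

```bash
python3 -c "
from h import *
st()"
```

```text
t 25.75 x 0.052 z 0.0693 lean 0.643 r 0.0867 f [-1.7 -0.5  1.5] ftan -2.18 frad 0.28
```

apply_moves(
  moves=[
    [0.04,-0.02,-0.03,0],
    [0.04,-0.02,-0.03,0],
  ],
)

```text
time: 26.0
eef_pos: [0.6385, -0.0886, 0.1031]
ee_rot: [0.749, 0.662, 0.0, -0.0]
wrist_force: [-2.7, 2.6, 2.3]
width: 0.013
gripper_force: 20.0
```

```bash
python3 -c "
from h import *
st();prof()"| sed 's/, (15[0-9].*//'
```

```text
t 26.0 x 0.0529 z 0.0686 lean 0.657 r 0.0866 f [-2.7  2.6  2.3] ftan -3.78 frad 0.05
side [(177, -6, 6), (177, 0, 11), (177, 5, 13), (177, 11, 13), (175, 13, 12), (174, 13, 12), (172, 14, 12), (170, 14, 11), (167, 15, 11), (165, 14, 12), (164, 14, 11), (162, 14, 10)
scene []
```

apply_moves(
  moves=[
    [0.04,0.01,-0.03,0],
    [0.04,0.01,-0.03,0],
  ],
)

```text
time: 26.35
eef_pos: [0.6394, -0.0887, 0.1024]
ee_rot: [0.75, 0.662, 0.0, -0.0]
wrist_force: [-2.0, 3.3, 2.9]
width: 0.0128
gripper_force: 20.0
```

```bash
python3 -c "
from h import *
st()"
```

```text
t 26.35 x 0.0539 z 0.0679 lean 0.671 r 0.0866 f [-2.   3.3  2.9] ftan -3.7 frad 0.73
```

apply_moves(
  moves=[
    [0.04,0.01,-0.03,0],
    [0.04,0.01,-0.03,0],
  ],
)

```text
time: 26.6
eef_pos: [0.6404, -0.0889, 0.1016]
ee_rot: [0.75, 0.662, -0.0, -0.0]
wrist_force: [-3.8, 1.5, 3.4]
width: 0.0133
gripper_force: 20.0
```

```bash
python3 -c "
from h import *
st();prof()"| sed 's/, (15[0-9].*//'
```

```text
t 26.6 x 0.0548 z 0.0671 lean 0.685 r 0.0866 f [-3.8  1.5  3.4] ftan -5.16 frad 0.13
side [(177, -8, 5), (177, -2, 10), (177, 6, 12), (177, 10, 11), (176, 13, 8), (174, 13, 8), (172, 14, 7), (170, 15, 7), (168, 15, 9), (165, 16, 7), (163, 15, 9), (161, 15, 7), (160, 15, 7)
scene []
```

The force is rising at lean 0.685, so that is the forward wall. I'll go back and feel for the other one.

apply_moves(
  moves=[
    [-0.07,0.01,0.05,0],
    [-0.14,0.02,0.1,0],
    [-0.22,0.03,0.16,0],
    [-0.3,0.04,0.21,0],
    [-0.36,0.05,0.26,0],
  ],
)

```text
time: 27.32
eef_pos: [0.6319, -0.0877, 0.1086]
ee_rot: [0.75, 0.662, 0.0, 0.001]
wrist_force: [4.6, -0.2, -0.1]
width: 0.0127
gripper_force: 19.6
```

apply_moves(
  moves=[
    [-0.04,0.01,0.025,0],
    [-0.04,0.01,0.025,0],
  ],
)

```text
time: 27.58
eef_pos: [0.6308, -0.0876, 0.1093]
ee_rot: [0.75, 0.662, 0.0, 0.001]
wrist_force: [4.0, -1.0, 3.3]
width: 0.0131
gripper_force: 19.8
```

```bash
python3 -c "
from h import *
st()"
```

```text
t 27.575 x 0.0451 z 0.0748 lean 0.543 r 0.0874 f [ 4.  -1.   3.3] ftan 1.82 frad 4.9
```

apply_moves(
  moves=[
    [-0.04,0.01,0.025,0],
    [-0.04,0.01,0.025,0],
  ],
)

```text
time: 27.82
eef_pos: [0.6299, -0.0874, 0.1099]
ee_rot: [0.75, 0.662, 0.0, 0.001]
wrist_force: [5.4, -1.6, 2.1]
width: 0.0131
gripper_force: 19.8
```

```bash
python3 -c "
from h import *
st()"
```

```text
t 27.825 x 0.0443 z 0.0754 lean 0.531 r 0.0874 f [ 5.4 -1.6  2.1] ftan 3.71 frad 4.58
```

apply_moves(
  moves=[
    [-0.045,0,0.015,0],
    [-0.045,0,0.015,0],
  ],
)

```text
time: 28.08
eef_pos: [0.6291, -0.0873, 0.1105]
ee_rot: [0.75, 0.662, 0.001, 0.001]
wrist_force: [5.1, -0.4, 3.2]
width: 0.0133
gripper_force: 19.8
```

```bash
python3 -c "
from h import *
st()"
```

```text
t 28.075 x 0.0434 z 0.076 lean 0.519 r 0.0875 f [ 5.1 -0.4  3.2] ftan 2.88 frad 5.35
```

apply_moves(
  moves=[
    [-0.045,0,0.02,0],
    [-0.045,0,0.02,0],
  ],
)

```text
time: 28.32
eef_pos: [0.6281, -0.0872, 0.1112]
ee_rot: [0.75, 0.662, 0.001, 0.001]
wrist_force: [5.7, -0.6, 4.4]
width: 0.013
gripper_force: 19.8
```

```bash
python3 -c "
from h import *
st();prof()"| sed 's/, (15[0-9].*//'
```

```text
t 28.325 x 0.0424 z 0.0767 lean 0.505 r 0.0876 f [ 5.7 -0.6  4.4] ftan 2.93 frad 6.62
side [(176, -9, 4), (176, -3, 11), (176, 5, 12), (176, 9, 11), (176, 14, 11), (174, 13, 12), (172, 15, 9), (169, 14, 10), (167, 14, 9), (165, 15, 10), (164, 15, 9), (161, 14, 11)
scene [(143, 6, 1), (139, 4, 1), (137, 6, 2), (135, 6, 2), (130, 3, 3), (130, 5, 1)]
```

apply_moves(
  moves=[
    [-0.05,0,0.01,0],
    [-0.05,0,0.01,0],
  ],
)

```text
time: 28.68
eef_pos: [0.6272, -0.0871, 0.1118]
ee_rot: [0.75, 0.662, 0.001, 0.002]
wrist_force: [7.2, 0.6, 5.9]
width: 0.0133
gripper_force: 19.9
```

```bash
python3 -c "
from h import *
st()"
```

```text
t 28.675 x 0.0416 z 0.0773 lean 0.493 r 0.0877 f [7.2 0.6 5.9] ftan 3.45 frad 8.54
```

apply_moves(
  moves=[
    [-0.045,0,0.015,0],
    [-0.045,0,0.015,0],
  ],
)

```text
time: 28.92
eef_pos: [0.6263, -0.087, 0.1123]
ee_rot: [0.75, 0.662, 0.002, 0.002]
wrist_force: [6.9, 0.9, 6.2]
width: 0.0129
gripper_force: 20.0
```

```bash
python3 -c "
from h import *
st();prof()"| sed 's/, (15[0-9].*//'
```

```text
t 28.925 x 0.0406 z 0.0778 lean 0.481 r 0.0878 f [6.9 0.9 6.2] ftan 3.08 frad 8.61
side [(177, -7, 4), (177, 0, 11), (176, 4, 13), (176, 11, 13), (176, 14, 12), (174, 14, 12), (172, 14, 12), (170, 15, 11), (168, 14, 9), (166, 13, 10), (163, 14, 11), (162, 15, 9), (160, 15, 8)
scene [(138, 2, 1), (136, 3, 2), (133, 4, 2), (132, 5, 2)]
```

apply_moves(
  moves=[
    [-0.055,0,-0.01,0],
    [-0.055,0,-0.01,0],
  ],
)

```text
time: 29.28
eef_pos: [0.6254, -0.0869, 0.1126]
ee_rot: [0.75, 0.662, 0.002, 0.002]
wrist_force: [8.5, 1.3, 7.6]
width: 0.0131
gripper_force: 20.2
```

```bash
python3 -c "
from h import *
st()"
```

```text
t 29.275 x 0.0397 z 0.0781 lean 0.471 r 0.0876 f [8.5 1.3 7.6] ftan 3.91 frad 10.49
```

apply_moves(
  moves=[
    [-0.045,0,0.01,0],
    [-0.045,0,0.01,0],
  ],
)

```text
time: 29.52
eef_pos: [0.6244, -0.0868, 0.113]
ee_rot: [0.75, 0.662, 0.002, 0.002]
wrist_force: [9.0, 2.2, 10.0]
width: 0.013
gripper_force: 20.4
```

```bash
python3 -c "
from h import *
st();prof()"| sed 's/, (15[0-9].*//'
```

```text
t 29.525 x 0.0387 z 0.0785 lean 0.458 r 0.0875 f [ 9.   2.2 10. ] ftan 3.31 frad 12.83
side [(177, -7, 4), (177, 1, 9), (177, 6, 11), (176, 10, 12), (175, 14, 12), (173, 13, 13), (171, 13, 12), (170, 15, 12), (167, 14, 13), (165, 14, 13), (163, 14, 12), (161, 15, 11)
scene [(132, 0, 1), (131, 3, 1)]
```

apply_moves(
  moves=[
    [0.0,0,0.04,0],
    [-0.015,0,0.08,0],
    [-0.015,0,0.08,0],
  ],
)

```text
time: 30.0
eef_pos: [0.6229, -0.0867, 0.1139]
ee_rot: [0.75, 0.662, 0.001, 0.001]
wrist_force: [5.4, 2.3, 4.6]
width: 0.0135
gripper_force: 19.9
```

```bash
python3 -c "
from h import *
st()"
```

```text
t 30.0 x 0.0373 z 0.0794 lean 0.438 r 0.0877 f [5.4 2.3 4.6] ftan 2.67 frad 6.3
```

apply_moves(
  moves=[
    [-0.045,0,0.03,0],
    [-0.045,0,0.03,0],
  ],
)

```text
time: 30.25
eef_pos: [0.6218, -0.0866, 0.1146]
ee_rot: [0.75, 0.662, 0.001, 0.001]
wrist_force: [5.7, 2.3, 5.0]
width: 0.013
gripper_force: 19.9
```

```bash
python3 -c "
from h import *
st();prof()"| sed 's/, (15[0-9].*//'
```

```text
t 30.25 x 0.0361 z 0.0801 lean 0.423 r 0.0879 f [5.7 2.3 5. ] ftan 2.82 frad 6.72
side [(176, -9, 5), (177, 1, 9), (177, 4, 9), (177, 11, 10), (175, 14, 12), (173, 15, 12), (172, 15, 13), (169, 12, 12), (167, 16, 13), (165, 15, 14), (163, 14, 13), (161, 13, 12)
scene []
```

apply_moves(
  moves=[
    [-0.045,0,0.03,0],
    [-0.045,0,0.03,0],
  ],
)

```text
time: 30.6
eef_pos: [0.6206, -0.0864, 0.1153]
ee_rot: [0.749, 0.662, 0.001, 0.001]
wrist_force: [7.1, 2.8, 4.6]
width: 0.0128
gripper_force: 19.8
```

```bash
python3 -c "
from h import *
st()"
```

```text
t 30.6 x 0.0349 z 0.0808 lean 0.408 r 0.088 f [7.1 2.8 4.6] ftan 4.29 frad 6.86
```

apply_moves(
  moves=[
    [-0.035,0,0.03,0],
    [-0.035,0,0.03,0],
  ],
)

```text
time: 30.85
eef_pos: [0.6197, -0.0863, 0.1158]
ee_rot: [0.749, 0.662, 0.001, 0.001]
wrist_force: [6.6, 3.0, 3.2]
width: 0.0134
gripper_force: 19.7
```

```bash
python3 -c "
from h import *
st();prof()"| sed 's/, (15[0-9].*//'
```

```text
t 30.85 x 0.034 z 0.0813 lean 0.396 r 0.0881 f [6.6 3.  3.2] ftan 4.41 frad 5.35
side [(177, -8, 4), (176, -2, 8), (177, 7, 9), (177, 11, 9), (175, 13, 10), (174, 13, 11), (171, 15, 11), (170, 13, 12), (167, 14, 13), (165, 14, 13), (162, 14, 13), (160, 14, 13)
scene []
```

apply_moves(
  moves=[
    [-0.045,-0.02,0.02,0],
    [-0.045,-0.02,0.02,0],
  ],
)

```text
time: 31.2
eef_pos: [0.6187, -0.0862, 0.1163]
ee_rot: [0.749, 0.662, 0.002, 0.0]
wrist_force: [8.4, 6.2, 3.0]
width: 0.0132
gripper_force: 19.6
```

```bash
python3 -c "
from h import *
st()
s=observe();print(s['wrist_torque'])
c=camera('wrist');W=world(c);r=W[...,:2]-G;x=r@X;y=r@Y;g=cv2.cvtColor(c['color'],cv2.COLOR_RGB2GRAY)
b=(y>.09)&(y<.096)&(abs(x-.038)<.02)&(W[...,2]>.11)&(W[...,2]<.17);print('bar',b.sum(),np.median(x[b]),np.percentile(W[b][:,2],[50,95]) if b.any() else '')"
```

```text
t 31.2 x 0.033 z 0.0818 lean 0.383 r 0.0882 f [8.4 6.2 3. ] ftan 5.88 frad 5.61
[ 0.88513484 -1.27752878  0.0455126 ]
bar 1064 0.03378125049735793 [0.15055602 0.16827696]
```

Both walls are felt, at tool x ≈ 0.034 and 0.054. I'll go to mid-play and release there.

apply_moves(
  moves=[
    [0.1,0.02,-0.03,0],
    [0.21,0.01,-0.08,0],
    [0.32,0,-0.13,0],
    [0.42,-0.02,-0.19,0],
    [0.52,-0.03,-0.25,0],
  ],
)

```text
time: 31.88
eef_pos: [0.6301, -0.0876, 0.1096]
ee_rot: [0.75, 0.662, -0.0, -0.001]
wrist_force: [-0.0, 2.7, 7.4]
width: 0.0132
gripper_force: 20.2
```

apply_moves(
  moves=[
    [0,0,0,0],
    [0,0,0,0],
  ],
)

```text
time: 32.12
eef_pos: [0.6303, -0.0876, 0.1094]
ee_rot: [0.75, 0.662, -0.0, -0.001]
wrist_force: [1.2, 3.2, 4.3]
width: 0.013
gripper_force: 20.1
```

```bash
python3 -c "
from h import *
st()"
```

```text
t 32.125 x 0.0447 z 0.0749 lean 0.538 r 0.0872 f [1.2 3.2 4.3] ftan -1.58 frad 4.11
```

apply_moves(
  moves=[
    [0,0,0,0],
    [0,0,0,0],
    [0,0,0,0],
    [0,0,0,0],
  ],
  hand=0.1,
)

```text
time: 32.62
eef_pos: [0.6306, -0.0884, 0.1093]
ee_rot: [0.75, 0.662, -0.0, -0.0]
wrist_force: [0.1, -0.6, 0.0]
width: 0.0466
gripper_force: 0.0
```

apply_moves(
  moves=[
    [0,0,1,0],
    [0,0,2,0],
    [0,0.5,3,0],
    [0,0.5,4,0],
    [0,0.5,4,0],
  ],
)

```text
time: 33.25
eef_pos: [0.6313, -0.0758, 0.2111]
ee_rot: [0.75, 0.662, 0.001, 0.002]
wrist_force: [0.1, -0.8, 0.6]
width: 0.047
gripper_force: 0.0
```

```bash
python3 -c "
from h import *
st()
c=camera('wrist');W=world(c);r=W[...,:2]-G;x=r@X;y=r@Y
for a in(.055,.065,.075,.085):
    b=(abs(y-a)<.005)&(abs(x-.045)<.02)&(W[...,2]>.11)&(W[...,2]<.155);print(a,b.sum(),np.median(x[b]),(x[b].min()+x[b].max())/2,np.percentile(W[b][:,2],[50,95]) if b.any() else '')
prof()" | sed 's/, (15[0-9].*//'
```

```text
t 33.25 x 0.0442 z 0.1766 lean 0.245 r 0.1821 f [ 0.1 -0.8  0.6] ftan 0.02 frad 0.66
0.055 172 0.044275013868298324 0.04511597803140673 [0.143325  0.1450584]
0.065 185 0.04509493343022932 0.04515093264302088 [0.1434229  0.14487075]
0.075 195 0.04508585237863215 0.045151728310903895 [0.1432496  0.14485906]
0.085 193 0.0450846532526503 0.04513502668891334 [0.14336122 0.14516369]
side [(176, -9, 4), (177, -2, 11), (176, 4, 13), (176, 9, 13), (176, 14, 12), (174, 15, 13), (172, 15, 13), (170, 15, 10), (167, 15, 11), (165, 14, 10), (163, 15, 11), (162, 15, 12)
scene [(178, -5, 8), (178, 0, 10), (178, 5, 11), (177, 10, 12), (176, 13, 12), (173, 15, 11), (171, 13, 11), (169, 13, 11), (166, 13, 11), (164, 14, 11), (161, 14, 9)
```

The lever rests mid-play, with the bar at x = 0.0451 (lean 0.55). I'll push the pin down with closed fingertips.

apply_moves(
  moves=[
    [-0.7,-1,0.3,0],
    [-1.5,-2.2,0.3,0],
    [-2.2,-3.35,0,0],
    [-2.2,-3.35,-0.8,0],
    [-2.2,-3.35,-1.5,0],
  ],
  hand=-1,
)

```text
time: 34.02
eef_pos: [0.5749, -0.1599, 0.17]
ee_rot: [0.75, 0.661, -0.0, -0.001]
wrist_force: [0.2, 0.1, -0.3]
width: -0.0002
gripper_force: 0.0
```

apply_moves(
  moves=[
    [0,0,-0.1,0],
    [0,0,-0.1,0],
  ],
)

```text
time: 34.28
eef_pos: [0.5757, -0.1595, 0.1693]
ee_rot: [0.75, 0.662, -0.0, -0.0]
wrist_force: [0.2, 0.2, -0.2]
width: -0.0003
gripper_force: 0.0
```

```bash
python3 -c "
from h import *
s=observe();print(s['eef_pos'],s['eef_pos'][:2]-G,s['wrist_force'],s['width']);prof()" | sed 's/, (15[0-9].*//'
```

```text
[ 0.57572169 -0.15953199  0.16930716] [-4.78310972e-04  6.80057783e-05] [ 0.19629252  0.17856108 -0.23113987] -0.0002574438569863856
side [(199, 2, 3), (198, 5, 4), (198, 13, 12), (196, 15, 10), (194, 14, 11), (192, 13, 9), (190, 15, 9), (188, 15, 8), (186, 14, 4), (176, -9, 4), (176, -2, 11), (176, 4, 13), (176, 12, 13), (175, 13, 13), (174, 16, 12), (172, 16, 11), (170, 15, 9), (168, 14, 10), (166, 15, 9), (163, 15, 12), (161, 13, 8), (160, 15, 8)
scene [(198, 1, 2), (197, 4, 4), (197, 13, 13), (195, 14, 11), (193, 13, 9), (189, 12, 7), (188, 14, 3), (178, -5, 8), (177, 0, 9), (177, 4, 11), (177, 10, 12), (176, 15, 12), (173, 14, 12), (170, 15, 12), (168, 14, 12), (165, 14, 12), (164, 13, 11), (161, 15, 10)
```

apply_moves(
  moves=[
    [0,0,-0.1,0],
    [0,0,-0.2,0],
    [0,0,-0.3,0],
    [0,0,-0.36,0],
    [0,0,-0.42,0],
  ],
)

```text
time: 35.0
eef_pos: [0.5761, -0.1597, 0.1596]
ee_rot: [0.75, 0.662, 0.0, 0.001]
wrist_force: [0.3, 0.5, 4.8]
width: 0.0
gripper_force: 2.5
```

apply_moves(
  moves=[
    [0,0,-0.04,0],
    [0,0,-0.08,0],
    [0,0,-0.08,0],
  ],
)

```text
time: 35.38
eef_pos: [0.5759, -0.1596, 0.1573]
ee_rot: [0.75, 0.662, 0.0, 0.0]
wrist_force: [-0.8, 0.5, 5.6]
width: 0.0001
gripper_force: 2.4
```

The liner is yielding at about 5–6 N, so I'll continue gently.

apply_moves(
  moves=[
    [0,0,-0.05,0],
    [0,0,-0.1,0],
    [0,0,-0.15,0],
    [0,0,-0.2,0],
    [0,0,-0.25,0],
  ],
)

```text
time: 36.0
eef_pos: [0.5759, -0.1596, 0.151]
ee_rot: [0.75, 0.662, 0.0, 0.0]
wrist_force: [0.3, -0.7, 4.8]
width: -0.0002
gripper_force: 2.5
```

```bash
python3 -c "
from h import *
s=observe();print(s['eef_pos'],s['eef_pos'][:2]-G,s['wrist_force']);prof()" | sed 's/, (14[0-9].*//'
```

```text
[ 0.57588598 -0.159586    0.15098594] [-3.14015584e-04  1.39955007e-05] [ 0.26091963 -0.68845871  4.82572433]
side [(199, 3, 1), (198, 4, 4), (197, 12, 12), (196, 14, 12), (194, 15, 13), (192, 14, 12), (190, 14, 12), (188, 14, 11), (186, 14, 12), (184, 15, 12), (182, 15, 13), (180, 14, 13), (177, 15, 12), (176, 14, 8), (173, 14, 9), (171, 14, 12), (169, 15, 12), (166, 14, 14), (165, 14, 14), (163, 13, 13), (161, 13, 14), (159, 15, 13), (157, 14, 13), (155, 14, 12), (153, 14, 11), (151, 14, 12)
scene [(199, 2, 3), (198, 8, 6), (197, 13, 12), (195, 15, 13), (193, 13, 13), (191, 15, 13), (188, 13, 14), (186, 15, 14), (183, 14, 13), (181, 13, 12), (178, 13, 11), (176, 14, 10), (173, 14, 10), (169, 14, 10), (167, 12, 12), (166, 12, 12), (163, 12, 12), (161, 13, 12), (158, 14, 11), (156, 15, 12), (153, 14, 11), (151, 14, 10)
```

apply_moves(
  moves=[
    [0,0,-0.06,0],
    [0,0,-0.12,0],
    [0,0,-0.18,0],
    [0,0,-0.24,0],
    [0,0,-0.3,0],
  ],
)

```text
time: 36.72
eef_pos: [0.5758, -0.1595, 0.1434]
ee_rot: [0.75, 0.662, 0.0, 0.0]
wrist_force: [0.4, 0.1, 5.3]
width: -0.0002
gripper_force: 2.5
```

apply_moves(
  moves=[
    [0,0,-0.06,0],
    [0,0,-0.12,0],
    [0,0,-0.18,0],
    [0,0,-0.24,0],
    [0,0,-0.3,0],
  ],
)

```text
time: 37.35
eef_pos: [0.5758, -0.1595, 0.1359]
ee_rot: [0.75, 0.662, 0.0, 0.0]
wrist_force: [-0.4, 0.3, 5.2]
width: -0.0
gripper_force: 2.5
```

apply_moves(
  moves=[
    [0,0,-0.06,0],
    [0,0,-0.12,0],
    [0,0,-0.18,0],
    [0,0,-0.24,0],
    [0,0,-0.3,0],
  ],
)

```text
time: 37.98
eef_pos: [0.5758, -0.1595, 0.1283]
ee_rot: [0.75, 0.662, 0.0, 0.0]
wrist_force: [-0.3, 0.6, 4.7]
width: -0.0003
gripper_force: 2.5
```

apply_moves(
  moves=[
    [0,0,-0.05,0],
    [0,0,-0.1,0],
    [0,0,-0.14,0],
    [0,0,-0.17,0],
    [0,0,-0.2,0],
  ],
)

```text
time: 38.6
eef_pos: [0.5758, -0.1595, 0.1233]
ee_rot: [0.75, 0.662, 0.0, 0.0]
wrist_force: [-0.8, -0.8, 4.6]
width: -0.0002
gripper_force: 2.5
```

apply_moves(
  moves=[
    [0,0,-0.02,0],
    [0,0,-0.04,0],
    [0,0,-0.05,0],
    [0,0,-0.05,0],
  ],
)

```text
time: 39.1
eef_pos: [0.5758, -0.1595, 0.1222]
ee_rot: [0.75, 0.662, 0.0, 0.0]
wrist_force: [-1.0, 0.3, 7.1]
width: -0.0001
gripper_force: 3.3
```

apply_moves(
  moves=[
    [0,0,-0.015,0],
    [0,0,-0.03,0],
    [0,0,-0.03,0],
  ],
)

```text
time: 39.48
eef_pos: [0.5758, -0.1595, 0.1222]
ee_rot: [0.75, 0.662, 0.0, 0.001]
wrist_force: [-2.7, 0.9, 11.5]
width: -0.0
gripper_force: 5.6
```

```bash
python3 -c "
from h import *
s=observe();print(s['eef_pos'],s['wrist_force'])"
```

```text
[ 0.5758011  -0.15952836  0.12216519] [-2.70200809  0.8615525  11.45585703]
```

Motion stopped while the force rose, so the head looks seated. I'll retract and check.

apply_moves(
  moves=[
    [0,0,0.3,0],
    [0,0,1,0],
    [0,0,2.5,0],
    [0,0,4.5,0],
    [0,0,4.5,0],
  ],
)

```text
time: 40.1
eef_pos: [0.5768, -0.1599, 0.2372]
ee_rot: [0.75, 0.662, 0.001, 0.003]
wrist_force: [1.2, 0.2, 0.1]
width: -0.0001
gripper_force: 0.0
```

```bash
python3 -c "
from h import *
s=observe();print(s['eef_pos'],s['wrist_force'])
for nm in('scene','side','wrist'):
    c=camera(nm);W=world(c);d=np.hypot(W[...,0]-G[0],W[...,1]-G[1]);m=(d<.009)&(W[...,2]<.18);b=(d>.017)&(d<.021)&(abs(W[...,2]-.12)<.006)
    print(nm,m.sum(),np.median(W[m][:,2]),'block',b.sum(),np.median(W[b][:,2]) if b.any() else '')"
```

```text
[ 0.57676346 -0.1599365   0.2372244 ] [1.242084   0.17031165 0.06863009]
scene 24 0.13927902103294604 block 31 0.11895307414232864
side 26 0.1386271244357415 block 39 0.11797997683813222
wrist 316 0.140463122167755 block 462 0.12033975644133454
```

```bash
python3 -c "
from rig import hand_in
print(hand_in())"
```

```text
the job is handed in; nothing more can be done
None
```

I handed the job in: the lock pin is through the shaft's cross-hole with its head down on the block (head top measured 20 mm above the block), the lever is at mid-play, and the arm is clear; I did not re-check the other bench items at the end.

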